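Rake rock samples out for drying and hang up the rake

ROBOT

A 6-joint arm with a two-finger parallel gripper is mounted at the origin on the work surface. World frame = base frame: x ahead of the robot, y to its left, z up, the work surface at z = 0. Lengths are in mm, angles in rad, forces in N, time in s.
With the tool pointing down it reaches from about 300 to 775 mm from the base axis. Payload 14.6 kg.
Tool frame: the origin (TCP) lies at the very end of the fingers, on their centre line; the grasp point (between the pads) lies 19 mm behind it; z points along the fingers, y is the direction in which the jaws open and shut (so a half turn about z gives the same grasp; the last joint's range is limited). The gripper opens to 94 mm and grips with 3 to 60 N. Pads are 16 mm wide; open, the fingers measure 119 mm over their backs; the gripper's body (75 mm by 177 mm) begins 78 mm behind the grasp point.
Start: joints at [-1.299, 0.3, 1.521, -0, 1.321, -0.067], TCP at [182.788, -518.727, 205.446] pointing down, gripper open.
Joint ranges: [-3.03, 3.03], [-0.79, 2.21], [0.23, 2.52], [-1.04, 4.18], [0, 3.07], [-2.55, 2.55]. Speed limits (rad/s): [2.22, 2.22, 2.57, 3.14, 3.14, 3.14].

INTERFACE

Orientations are given as a unit quaternion [x, y, z, w].
In Python, from rig import arm gives the robot as it stands.
- The arm moves only by the shell command python3 -m inch 'ROWS' [FORCE]. ROWS is JSON, a list that holds one entry, the list of rows, each a list of 7 numbers: the turn, a rotation vector about the tool's x, y, z in rad, then the shift along the tool's x, y, z in cm, then the opening, from 0 (shut) to 1 (fully open). A call has 1 to 5 rows; each row shifts and turns the commanded pose from where the row before left it, along the tool's axes as they then stand; what a row does not reach is not made up. A row lasts 1/10 s, in which the tool goes at most 50 mm and 8.59 degrees, less where a joint would pass 70% of its speed; a pose out of reach is approached as far as the arm can. A call with a gripper value outside its range is refused whole. The fingers move at their own pace and stop on an object; FORCE is the grip in N (left out, the last holds). Time passes only in rows, so rows that do not move let the fingers close. It gives the time, the measured TCP pose, the force and the opening at its end, in the units of the state.
- arm.read_state(): the state, without advancing time (a new reading comes with each control period).
- arm.snapshot(name): name is "scene" or "top" or "wrist"; returns a dict with "img" (400x640x3 uint8, red, green, blue), "fx", "fy", "cx", "cy" (pixels), "k1" (the pictures are not rectified: a ray, as slopes to the right and down, at radius r is drawn at 1 + k1 r^2 times it, then the intrinsics apply), "rvec" (rotation vector, rad) and "tvec" (3), from world to camera coordinates, as OpenCV has them. Camera axes: x right, y down, z forward; pixel columns grow to the right and rows downward; lengths in mm; the calibration is good to about 2 mm. A picture is of the moment at which its call begins. There is no depth.
- arm.sign_off(): hands the job in, once; it reports no verdict.
Trained networks look in the newest picture that a camera, given by its name, has taken for a name from the list of things; names that differ only in an ending like _2 or _b are one class to them, and where a whole thing is asked for, a point or a joint stands for the part that bears it (a point fixed in the world has none). Each returns a list of dicts, best first, with "conf" (0 to 1); they miss things now and then, are a little off and sometimes report something else, mostly with a low value. They report only what shows in the picture. A call takes as long as a camera call. They do not tell look-alikes from the thing itself.
- arm.look_for(query, camera): "point" ([column, row] in pixels, amid what is visible of it).
- arm.outline_of(query, camera): "pixels" (400x640 bool, what is visible of it) and "point" ([column, row] in pixels, amid what is visible of it).
The state is a dict: "clock": time; "joint_pos": joint angles; "joint_vel": joint speeds; "tau": joint torques, N m; "position": TCP position; "ee_rot": TCP orientation; "force": force on the tool from outside, world axes, zero at the start; "moment": the same for the moment, N m; "opening": opening from 0.0 (shut) to 1.0 (fully open).
Only numpy, scipy, OpenCV 4.12 (cv2) and the standard library are available. Lean on these libraries where they do the work, as an engineer would, in place of code of your own. Each camera call takes 0.05 s, during which the arm holds its last target. There are 200 camera calls.

TASK

Pick up the rake and use it to spread the heaped rock pieces into an even single layer along the drying tray, with two pieces lying in each of its three fields and none on top of another. Then hang the rake by its eye on the yellow peg of the stand, leave it hanging still, and never touch the rocks with the gripper or arm or disturb the cup, the jar and the core.

Things in the scene. Friction and masses are not known exactly. Their poses are not given: they have to be found in the camera images.
- tray: Fixed steel drying tray, outer 162 (x) by 366 (y) mm plus 15 mm bail handles at the y ends; inside 150 by 354. Origin under its centre on the bench, z up. Floor top at 6 mm, rim top at 38 mm. Black lines across the floor at y = -59 and +59 mm make three equal fields: one end blue, one yellow (either way round), the middle bare steel. All rocks start heaped in one end field.
- rest: Fixed grey rest for the rake's handle. Its origin, on the bench, and its axes are those of the rake as it starts: tines on the bench at the origin, handle to -x, its end on the rest's post (18 by 34 mm, centred at x = -137 mm, with thin cheeks up to z = 95 mm; foot 60 by 90 mm).
- rake_grip (a point): Grasp point on the loose hand rake (0.25 kg), in the centre of its level red handle: 150 mm long along the rake's x axis, 22 mm wide, 24 mm high, running 6 to 156 mm behind the head (rake -x). This point is 85 mm behind the head and 95 mm above the tine tips, free on both sides; the rake starts level.
- rake_tip (a point): Middle of the row of tine tips; axes are the rake's: x forward away from the handle, y along the head, z up. Six square steel tines 8 mm thick, 48 mm long, span 108 mm in y; the bar on top of them is 112 mm by 12 mm (x), 45 to 59 mm above the tips. The head works both ways, pulling or pushing. A neck rises from its middle to the eye.
- rake_eye (a point): Centre of the rake's hanging eye, 140 mm straight above the middle of the tine tips: a square 26 by 26 mm hole right through along the rake's y axis, in a plate 38 by 38 mm, 8 mm thick. Hung freely on the eye, the rake tilts a little, handle side down.
- peg (a point): Point on the yellow peg of the fixed tool stand, 215 mm above the bench. The peg, a 10 mm round bar, comes out of an aluminium post (36 mm wide, 265 mm high, front face 37 mm behind this point, at +x) and runs to this point's -x, roughly towards the robot, ending 36 mm in front of the point. It slopes down 10 mm towards its free end, whose last 6 mm turn up by 7 mm. z up.
- peg_tip (a point): Free, upturned end of the same peg (bar centre): 36 mm in front of and 3 mm above the point named peg.
- tin: Bystander: open aluminium sample cup, 80 mm wide, 55 mm high, origin under its centre.
- jar: Bystander: jar with blue cap, 64 mm wide, 85 mm high, origin under its centre.
- core: Bystander: upright sandstone-coloured rock core, 50 mm wide, 100 mm high, origin under its centre.
- rock0_c (a point): Centre of one of six like rock pieces: loose, chunky, grey-brown, 60 (x) by 40 (y) by 36 (z) mm, about 0.15 kg. Flat on the tray's floor its centre is 24 mm above the tray's origin (26 on its side, 36 on end). Starts as one of four flat on the floor, in two rows of two across the tray with a gap of about 26 mm between the rows.
- rock1_c (a point): Centre of one of six like rock pieces: loose, chunky, grey-brown, 60 (x) by 40 (y) by 36 (z) mm, about 0.15 kg. Flat on the tray's floor its centre is 24 mm above the tray's origin (26 on its side, 36 on end). Starts as one of four flat on the floor, in two rows of two across the tray with a gap of about 26 mm between the rows.
- rock2_c (a point): Centre of one of six like rock pieces: loose, chunky, grey-brown, 60 (x) by 40 (y) by 36 (z) mm, about 0.15 kg. Flat on the tray's floor its centre is 24 mm above the tray's origin (26 on its side, 36 on end). Starts as one of four flat on the floor, in two rows of two across the tray with a gap of about 26 mm between the rows.
- rock3_c (a point): Centre of one of six like rock pieces: loose, chunky, grey-brown, 60 (x) by 40 (y) by 36 (z) mm, about 0.15 kg. Flat on the tray's floor its centre is 24 mm above the tray's origin (26 on its side, 36 on end). Starts as one of four flat on the floor, in two rows of two across the tray with a gap of about 26 mm between the rows.
- rock4_c (a point): Centre of one of six like rock pieces: loose, chunky, grey-brown, 60 (x) by 40 (y) by 36 (z) mm, about 0.15 kg. Flat on the tray's floor its centre is 24 mm above the tray's origin (26 on its side, 36 on end). Starts as one of the two on top of the four others, bridging the gap between their rows, lying along the tray.
- rock5_c (a point): Centre of one of six like rock pieces: loose, chunky, grey-brown, 60 (x) by 40 (y) by 36 (z) mm, about 0.15 kg. Flat on the tray's floor its centre is 24 mm above the tray's origin (26 on its side, 36 on end). Starts as one of the two on top of the four others, bridging the gap between their rows, lying along the tray.
Mind the look-alikes: they are no part of the job. Leave any pink or purple look-alike of the part that bears rock5_c alone.

How it is judged (in metres and radians):
On the way:
1. the rocks lie in one layer in the tray, two in each field ((y of each of rock1_c, rock0_c in the frame of tray below -0.059 m or y of each of rock2_c, rock0_c in the frame of tray below -0.059 m or y of each of rock2_c, rock1_c in the frame of tray below -0.059 m or y of each of rock3_c, rock0_c in the frame of tray below -0.059 m or y of each of rock3_c, rock1_c in the frame of tray below -0.059 m or y of each of rock3_c, rock2_c in the frame of tray below -0.059 m or y of each of rock4_c, rock0_c in the frame of tray below -0.059 m or y of each of rock4_c, rock1_c in the frame of tray below -0.059 m or y of each of rock4_c, rock2_c in the frame of tray below -0.059 m or y of each of rock4_c, rock3_c in the frame of tray below -0.059 m or y of each of rock5_c, rock0_c in the frame of tray below -0.059 m or y of each of rock5_c, rock1_c in the frame of tray below -0.059 m or y of each of rock5_c, rock2_c in the frame of tray below -0.059 m or y of each of rock5_c, rock3_c in the frame of tray below -0.059 m or y of each of rock5_c, rock4_c in the frame of tray below -0.059 m) and (y of each of rock1_c, rock0_c in the frame of tray above 0.059 m or y of each of rock2_c, rock0_c in the frame of tray above 0.059 m or y of each of rock2_c, rock1_c in the frame of tray above 0.059 m or y of each of rock3_c, rock0_c in the frame of tray above 0.059 m or y of each of rock3_c, rock1_c in the frame of tray above 0.059 m or y of each of rock3_c, rock2_c in the frame of tray above 0.059 m or y of each of rock4_c, rock0_c in the frame of tray above 0.059 m or y of each of rock4_c, rock1_c in the frame of tray above 0.059 m or y of each of rock4_c, rock2_c in the frame of tray above 0.059 m or y of each of rock4_c, rock3_c in the frame of tray above 0.059 m or y of each of rock5_c, rock0_c in the frame of tray above 0.059 m or y of each of rock5_c, rock1_c in the frame of tray above 0.059 m or y of each of rock5_c, rock2_c in the frame of tray above 0.059 m or y of each of rock5_c, rock3_c in the frame of tray above 0.059 m or y of each of rock5_c, rock4_c in the frame of tray above 0.059 m) and ((y of rock1_c in the frame of tray between -0.059 and 0.059 m and y of rock0_c in the frame of tray between -0.059 and 0.059 m) or (y of rock2_c in the frame of tray between -0.059 and 0.059 m and y of rock0_c in the frame of tray between -0.059 and 0.059 m) or (y of rock2_c in the frame of tray between -0.059 and 0.059 m and y of rock1_c in the frame of tray between -0.059 and 0.059 m) or (y of rock3_c in the frame of tray between -0.059 and 0.059 m and y of rock0_c in the frame of tray between -0.059 and 0.059 m) or (y of rock3_c in the frame of tray between -0.059 and 0.059 m and y of rock1_c in the frame of tray between -0.059 and 0.059 m) or (y of rock3_c in the frame of tray between -0.059 and 0.059 m and y of rock2_c in the frame of tray between -0.059 and 0.059 m) or (y of rock4_c in the frame of tray between -0.059 and 0.059 m and y of rock0_c in the frame of tray between -0.059 and 0.059 m) or (y of rock4_c in the frame of tray between -0.059 and 0.059 m and y of rock1_c in the frame of tray between -0.059 and 0.059 m) or (y of rock4_c in the frame of tray between -0.059 and 0.059 m and y of rock2_c in the frame of tray between -0.059 and 0.059 m) or (y of rock4_c in the frame of tray between -0.059 and 0.059 m and y of rock3_c in the frame of tray between -0.059 and 0.059 m) or (y of rock5_c in the frame of tray between -0.059 and 0.059 m and y of rock0_c in the frame of tray between -0.059 and 0.059 m) or (y of rock5_c in the frame of tray between -0.059 and 0.059 m and y of rock1_c in the frame of tray between -0.059 and 0.059 m) or (y of rock5_c in the frame of tray between -0.059 and 0.059 m and y of rock2_c in the frame of tray between -0.059 and 0.059 m) or (y of rock5_c in the frame of tray between -0.059 and 0.059 m and y of rock3_c in the frame of tray between -0.059 and 0.059 m) or (y of rock5_c in the frame of tray between -0.059 and 0.059 m and y of rock4_c in the frame of tray between -0.059 and 0.059 m)) and z of each of rock0_c, rock1_c, rock2_c, rock3_c, rock4_c, rock5_c in the frame of tray below 0.043 m and x of rock0_c in the frame of tray between -0.075 and 0.075 m and y of rock0_c in the frame of tray between -0.177 and 0.177 m and x of rock1_c in the frame of tray between -0.075 and 0.075 m and y of rock1_c in the frame of tray between -0.177 and 0.177 m and x of rock2_c in the frame of tray between -0.075 and 0.075 m and y of rock2_c in the frame of tray between -0.177 and 0.177 m and x of rock3_c in the frame of tray between -0.075 and 0.075 m and y of rock3_c in the frame of tray between -0.177 and 0.177 m and x of rock4_c in the frame of tray between -0.075 and 0.075 m and y of rock4_c in the frame of tray between -0.177 and 0.177 m and x of rock5_c in the frame of tray between -0.075 and 0.075 m and y of rock5_c in the frame of tray between -0.177 and 0.177 m and linear speed of each of rock0, rock1, rock2, rock3, rock4, rock5 below 0.02 m/s), for 0.2 s.
At the end, for the whole second after the job is handed in: Two rock centres in each third of the tray (lines at +-59 mm), all inside it, under 43 mm above its origin, still; rake hung on the peg, off the bench, below 50 mm/s: eye centre from the point peg -32 to +36 mm along it, 14 mm sideways, 20 mm below to 6 mm above (all of step 1 and x of rake_eye in the frame of peg between -0.032 and 0.036 m and y of rake_eye in the frame of peg between -0.014 and 0.014 m and z of rake_eye in the frame of peg between -0.02 and 0.006 m and contact force between rake and stand above 1 N and linear speed of rake below 0.05 m/s and height (world z) of rake_tip above 0.03 m); the robot touches nothing.
It fails at once if the gripper or arm touches a rock (contact force between any of the fingers, the arm and rock0 above 1 N or contact force between any of the fingers, the arm and rock1 above 1 N or contact force between any of the fingers, the arm and rock2 above 1 N or contact force between any of the fingers, the arm and rock3 above 1 N or contact force between any of the fingers, the arm and rock4 above 1 N or contact force between any of the fingers, the arm and rock5 above 1 N).
It fails at once if the cup, jar or core is moved more than 25 mm or tipped (distance of any of tin, jar, core from where it was at the start of the episode above 0.025 m or angle between any of tin, jar, core's own z axis and vertical above 0.35 rad).
It also fails if it takes over 67 s, if anything falls off the work surface, if the arm or the gripper's body presses on something with over 40 N, if the wrist force passes 120 N, or if a joint passes its speed limit or range.

## Working session

There is one attempt and no reset: what is moved stays moved. The work goes in short steps, Python scripts to look and compute and a shell command to move; the robot and the scene stay as the last step left them, time stands still between calls to the robot, and variables do not carry over. Pictures are saved under pics/ and viewed, about 8 in all and at most 12, crops included, and the job is handed in when it is done.

```bash
ls; mkdir -p pics; cat > h.py <<'E'
import numpy as np, cv2
from rig import arm
from scipy.spatial.transform import Rotation as R
def snap(n):
    return arm.snapshot(n)
def cam(s):
    K=np.array([[s["fx"],0,s["cx"]],[0,s["fy"],s["cy"]],[0,0,1.]])
    Rm=cv2.Rodrigues(np.array(s["rvec"],float))[0]; t=np.array(s["tvec"],float).ravel()
    return K,np.array([s["k1"],0,0,0,0.]),Rm,t
def ray(s,p):
    K,d,Rm,t=cam(s)
    u=cv2.undistortPoints(np.array([[p]],float),K,d)[0,0]
    return -Rm.T@t, Rm.T@np.array([u[0],u[1],1.])
def at_z(s,p,z):
    c,v=ray(s,p); return c+v*(z-c[2])/v[2]
def proj(s,P):
    K,d,Rm,t=cam(s)
    return cv2.projectPoints(np.array(P,float).reshape(-1,1,3),np.array(s["rvec"],float),t,K,d)[0].reshape(-1,2)
def tri(s1,p1,s2,p2):
    c1,v1=ray(s1,p1);c2,v2=ray(s2,p2)
    v1=v1/np.linalg.norm(v1);v2=v2/np.linalg.norm(v2)
    a=np.linalg.lstsq(np.stack([v1,-v2],1),c2-c1,rcond=None)[0]
    A=c1+a[0]*v1;B=c2+a[1]*v2
    return (A+B)/2,np.linalg.norm(A-B)
def save(s,name): cv2.imwrite("pics/"+name,cv2.cvtColor(s["img"],cv2.COLOR_RGB2BGR))
E
python3 - <<'E'
from h import *
print(arm.read_state())
for n in ("top","scene"):
    s=snap(n); save(s,n+"0.png"); c,v=ray(s,(320,200)); print(n,c.round(),v.round(2),s["fx"],s["k1"])
    for q in ["tray","rest","rake_grip","rake_tip","rake_eye","peg","peg_tip","tin","jar","core","rock4_c","rock0_c"]:
        print(q,[(np.round(d["point"]).tolist(),round(d["conf"],2)) for d in arm.look_for(q,n)][:7])
E
```

```text
pics
{'clock': 0.0, 'joint_pos': array([-1.29862041e+00,  3.00477209e-01,  1.52161362e+00, -9.10199932e-06,
        1.32064113e+00, -6.65849450e-02]), 'joint_vel': array([ 0.00044639,  0.00109194, -0.00110407, -0.00080622, -0.00122039,
        0.00308644]), 'tau': array([-5.07048389e-04, -5.31803906e+01, -3.52735770e+01,  7.08722044e-02,
        2.44771270e-02, -2.37865919e-05]), 'position': array([ 182.70765452, -518.48880217,  204.8691979 ]), 'ee_rot': array([ 9.85689048e-01,  1.68572763e-01, -6.28403327e-05, -5.66195657e-04]), 'force': array([-0.35070112,  0.82183902,  0.25930225]), 'moment': array([ 0.00387705, -0.01822017, -0.02201233]), 'opening': 1.000635774415287}
top [ 388.   20. 1185.] [ 0.17 -0.03 -0.99] 472.6451523027118 -0.06525320282942959
tray [([316.0, 236.0], 0.89)]
rest [([174.0, 261.0], 0.87), ([268.0, 222.0], 0.2)]
rake_grip [([162.0, 224.0], 0.63)]
rake_tip [([160.0, 216.0], 0.65)]
rake_eye [([162.0, 217.0], 0.66)]
peg [([441.0, 182.0], 0.78), ([176.0, 261.0], 0.34)]
peg_tip [([442.0, 183.0], 0.94)]
tin [([361.0, 134.0], 0.72)]
jar [([252.0, 141.0], 0.61)]
core [([308.0, 130.0], 0.95)]
rock4_c [([269.0, 253.0], 0.69)]
rock0_c [([286.0, 252.0], 0.8)]
scene [1211.  532.  822.] [-0.58 -0.49 -0.66] 412.35607055068743 -0.08945799302513589
tray [([335.0, 206.0], 0.91), ([379.0, 206.0], 0.65), ([387.0, 216.0], 0.56), ([242.0, 234.0], 0.17)]
rest [([466.0, 263.0], 0.74), ([387.0, 218.0], 0.28)]
rake_grip [([446.0, 271.0], 0.59)]
rake_tip [([444.0, 271.0], 0.81)]
rake_eye [([446.0, 272.0], 0.97), ([276.0, 253.0], 0.49), ([349.0, 223.0], 0.43)]
peg [([228.0, 177.0], 0.93), ([279.0, 252.0], 0.51)]
peg_tip [([229.0, 176.0], 0.98), ([365.0, 218.0], 0.59)]
tin [([242.0, 234.0], 0.65), ([387.0, 218.0], 0.59), ([230.0, 179.0], 0.22)]
jar [([325.0, 280.0], 0.78), ([352.0, 223.0], 0.56)]
core [([275.0, 254.0], 0.82)]
rock4_c [([380.0, 206.0], 0.77)]
rock0_c [([361.0, 207.0], 0.45)]
```

View pictures.

```bash
python3 - <<'E'
import cv2
t=cv2.imread("pics/top0.png");cv2.imwrite("pics/t0c.png",cv2.resize(t[90:340,120:480],None,fx=2.2,fy=2.2,interpolation=cv2.INTER_CUBIC))
t=cv2.imread("pics/scene0.png");cv2.imwrite("pics/s0c.png",cv2.resize(t[120:320,190:510],None,fx=2.5,fy=2.5,interpolation=cv2.INTER_CUBIC))
E
```

```text
(no output)
```

View pics/t0c.png

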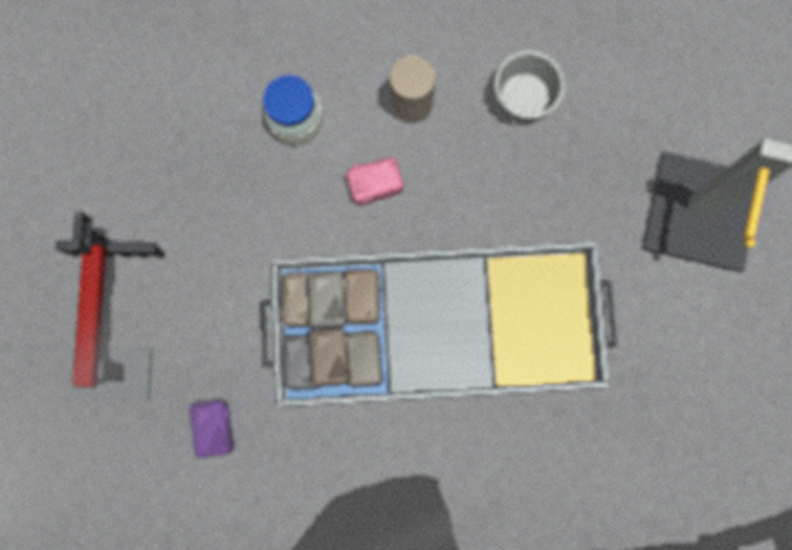

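View pics/s0c.png

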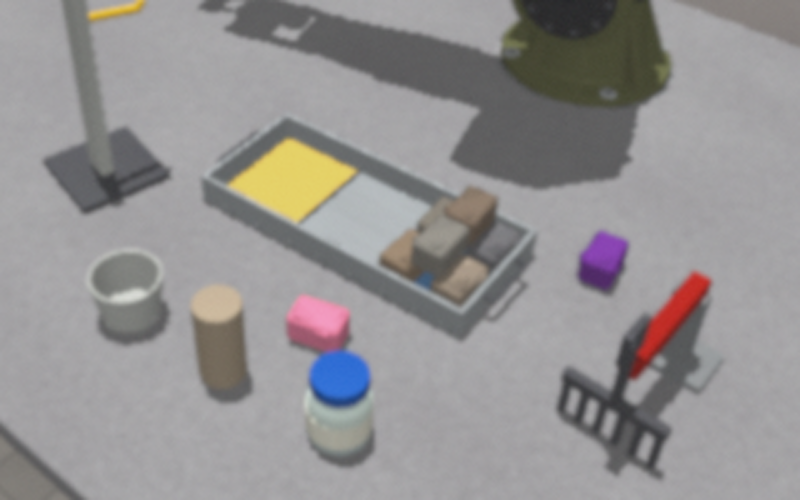

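```bash
cat > fit.py <<'E'
from h import *
from scipy.optimize import minimize
S=4
def box(x0,x1,y0,y1,z0,z1): return np.array([[a,b,c] for a in(x0,x1) for b in(y0,y1) for c in(z0,z1)],float)
def render(s,parts,T,z=0):
    x,y,a=T; m=np.zeros((400*S//2,640*S//2),np.uint8); c,sn=np.cos(a),np.sin(a)
    for p in parts:
        w=np.stack([x+c*p[:,0]-sn*p[:,1],y+sn*p[:,0]+c*p[:,1],p[:,2]+z],1)
        h=cv2.convexHull(((proj(s,w)+.5)*S/2*16-8).astype(np.int32))
        cv2.fillConvexPoly(m,h,1,shift=4)
    return m>0
def fit(ss,masks,parts,T0,z=0,yaws=(0,)):
    ms=[cv2.resize(m.astype(np.float32),None,fx=S/2,fy=S/2,interpolation=cv2.INTER_LINEAR)>.5 for m in masks]
    def cost(v):
        r=0
        for s,m in zip(ss,ms):
            R_=render(s,parts,(v[0],v[1],v[2]/100),z); r+=1-(R_&m).sum()/max(1,(R_|m).sum())
        return r/len(ss)
    best=None
    for a in yaws:
        v0=np.array([T0[0],T0[1],100*(T0[2]+a)])
        for it in range(2):
            o=minimize(cost,v0,method="Nelder-Mead",options=dict(initial_simplex=np.vstack([v0,v0+[20/(1+it*2),0,0],v0+[0,20/(1+it*2),0],v0+[0,0,15/(1+it)]]),xatol=.1,fatol=1e-4)); v0=o.x
        if best is None or o.fun<best.fun: best=o
    return np.array([best.x[0],best.x[1],best.x[2]/100]),best.fun
def hsv(s): return cv2.cvtColor(s["img"],cv2.COLOR_RGB2HSV)
def cube(dx,dy,dz,off=(0,0,0)):
    return box(off[0]-dx/2,off[0]+dx/2,off[1]-dy/2,off[1]+dy/2,off[2]-dz/2,off[2]+dz/2)
handle=[box(-156,-6,-11,11,83,107)]
def seg(p,q,r=5):
    p,q=np.array(p,float),np.array(q,float); return np.vstack([cube(2*r*.9 if 0 else .1,2*r,2*r,p),cube(.1,2*r,2*r,q)])
pegm=[seg((37,0,5.5),(-30,0,-4.5)),seg((-30,0,-4.5),(-36,0,3))]
tray=[box(-81,81,-183,183,0,38),box(-81,81,-183,183,0,38)]
E
python3 - <<'E'
from fit import *
ss=[snap("top"),snap("scene")]
red=[];yel=[];tr=[]
for s,n in zip(ss,("top","scene")):
    H=hsv(s); 
    red.append((((H[...,0]<8)|(H[...,0]>172))&(H[...,1]>170)&(H[...,2]>60)))
    yel.append(((H[...,0]>15)&(H[...,0]<30)&(H[...,1]>170)&(H[...,2]>90)))
    m=arm.outline_of("tray",n)[0]["pixels"].astype(np.uint8)
    k=cv2.morphologyEx(m,cv2.MORPH_OPEN,np.ones((7,7),np.uint8))
    # drop handles
    pts=np.argwhere(m)[:,::-1]; hm=np.zeros_like(m); cv2.fillConvexPoly(hm,cv2.convexHull(pts.astype(np.int32)),1)
    hk=np.zeros_like(m); cv2.fillConvexPoly(hk,cv2.convexHull(np.argwhere(k)[:,::-1].astype(np.int32)),1); tr.append(hk)
    print(n,m.sum(),hm.sum(),hk.sum())
for i in range(2):
    for M in (red,yel):
        n,l,st,c=cv2.connectedComponentsWithStats(M[i].astype(np.uint8)); j=1+np.argsort(-st[1:,4])[:3]; print(i,[(st[a].tolist(),c[a].round().tolist()) for a in j])
    M=red; n,l,st,c=cv2.connectedComponentsWithStats(red[i].astype(np.uint8)); red[i]=l==1+np.argmax(st[1:,4])
yt=tri(ss[0],(441,182),ss[1],(228,177)); print("peg tri",yt, "tip", tri(ss[0],(442,183),ss[1],(229,176)))
t0=at_z(ss[0],(316,236),20); print("tray0",t0)
T,f=fit(ss,tr,tray,(t0[0],t0[1],0),yaws=(-.1,0.1)); print("tray",T,f)
for i in range(2): print(fit(ss[i:i+1],tr[i:i+1],tray,T))
g=at_z(ss[0],(162,224),95); print("g",g)
T,f=fit(ss,red,handle,(g[0]+85,g[1],0),yaws=(-.1,0.1)); print("rake",T,f)
for i in range(2): print(fit(ss[i:i+1],red[i:i+1],handle,T))
p=yt[0]
for i,cx in enumerate(((441,182),(228,177))):
    n,l,st,c=cv2.connectedComponentsWithStats(yel[i].astype(np.uint8)); d=[np.abs(c[a]-cx).sum() for a in range(1,n)]; yel[i]=l==1+int(np.argmin(d)); print(yel[i].sum())
T,f=fit(ss,yel,pegm,(p[0],p[1],-.1),z=215,yaws=(-.15,0,.15)); print("peg",T,f)
for i in range(2): print(fit(ss[i:i+1],yel[i:i+1],pegm,T,z=215))
for q,z in (("tin",55),("jar",85),("core",100)):
    d=arm.look_for(q,"top"); print(q,at_z(ss[0],d[0]["point"],z).round())
E
```

```text
top 5000 10795 3504
scene 3688 6218 5796
0 [([156, 201, 12, 39, 280], [161.0, 219.0]), ([159, 238, 1, 1, 1], [159.0, 238.0])]
0 [([459, 198, 1, 1, 1], [459.0, 198.0])]
1 [([444, 230, 29, 39, 318], [458.0, 247.0]), ([615, 81, 9, 8, 50], [619.0, 84.0])]
1 [([610, 86, 15, 6, 42], [617.0, 89.0]), ([227, 121, 19, 6, 24], [237.0, 124.0])]
peg tri (array([ 630.805545  , -325.38601103,   46.56144793]), np.float64(13.369804808471317)) tip (array([ 627.15204131, -326.38008086,   48.17509616]), np.float64(11.12221953238833))
tray0 [495.97732947  -9.00233221  20.        ]
tray [ 4.96384386e+02 -1.81371115e+01  4.47428031e-02] 0.37908169168286643
(array([ 4.92358455e+02, -1.14166155e+01,  4.32524417e-02]), np.float64(0.6618560243477407))
(array([ 4.97239075e+02, -1.93621352e+01,  4.55556012e-02]), np.float64(0.08848450613298897))
g [517.66006501 350.54761272  95.        ]
rake [5.76467056e+02 3.56346649e+02 5.39828487e-02] 0.5722520540665683
(array([6.02018635e+02, 3.56473933e+02, 4.96881315e-02]), np.float64(0.6625489605302802))
(array([5.60787270e+02, 3.57403304e+02, 7.19680628e-02]), np.float64(0.45328719723183386))
1
24
peg [ 5.79634809e+02 -3.20906385e+02  1.63255120e-01] 0.8961038961038961
(array([ 5.74692338e+02, -3.02325354e+02,  1.34307728e-01]), np.float64(0.9957761351636748))
(array([ 5.79634809e+02, -3.20906385e+02,  1.63255120e-01]), np.float64(0.7922077922077921))
tin [ 750. -120.   55.]
jar [723. 152.  85.]
core [735.  11. 100.]
```

```bash
cat >> fit.py <<'E'
def comp(m,c):
    n,l,st,ce=cv2.connectedComponentsWithStats(m.astype(np.uint8)); 
    return l==1+int(np.argmin([np.hypot(*(ce[a]-c))-st[a,4]*.1*(np.hypot(*(ce[a]-c))<30) for a in range(1,n)]))
def traymask(n,query="tray"):
    m=arm.outline_of(query,n)[0]["pixels"].astype(np.uint8)
    m=cv2.morphologyEx(m,cv2.MORPH_CLOSE,np.ones((3,3),np.uint8))
    cs,_=cv2.findContours(m,cv2.RETR_EXTERNAL,cv2.CHAIN_APPROX_NONE); f=np.zeros_like(m); cv2.drawContours(f,cs,-1,1,-1)
    return cv2.morphologyEx(f,cv2.MORPH_OPEN,np.ones((13,13),np.uint8))
E
python3 - <<'E'
from fit import *
ss=[snap("top"),snap("scene")]
H=[hsv(s) for s in ss]
print("red",H[0][205:262:8,154:172:3,:].tolist()[3]); print("yel",H[0][185,462:470].tolist(),H[0][198,456:464].tolist(),H[1][125,226:246:3].tolist())
R_=[((h[...,0]<9)|(h[...,0]>170))&(h[...,1]>120)&(h[...,2]>40) for h in H]
Y_=[(h[...,0]>14)&(h[...,0]<32)&(h[...,1]>110)&(h[...,2]>60) for h in H]
red=[comp(R_[0],(160,232)),comp(R_[1],(458,247))]; yel=[comp(Y_[0],(464,183)),comp(Y_[1],(237,124))]
print([m.sum() for m in red+yel])
tr=[traymask("top"),traymask("scene")]
def show(name,ms,parts,T0,z=0,yaws=(0,)):
    T,f=fit(ss,ms,parts,T0,z,yaws); print(name,T.round(3),round(f,3))
    for i in range(2): a,b=fit(ss[i:i+1],ms[i:i+1],parts,T,z); print("   ",a.round(3),round(b,3))
    return T
tt=show("tray",tr,tray,(496,-15,.045))
rt=show("rake",red,handle,(590,356,.05))
p=at_z(ss[0],(464,183),215); print(p)
pt=show("peg",yel,pegm,(p[0],p[1],0),215,(-.15,.15))
o=[s["img"].copy() for s in ss]
for i in range(2):
    for T,parts,z in((tt,tray,0),(rt,handle,0),(pt,pegm,215)):
        m=render(ss[i],parts,T,z).astype(np.uint8); m=cv2.resize(m,(640,400),interpolation=cv2.INTER_NEAREST); o[i][cv2.dilate(m,np.ones((3,3)))-m>0]=(0,255,0)
v=np.hstack([cv2.resize(o[0][150:300,140:490],(700,300)),]); w=cv2.resize(o[1][100:300,190:510],(480,300))
w=cv2.copyMakeBorder(w,0,0,0,220,0)
cv2.imwrite("pics/ov.png",np.vstack([v,w])[...,::-1])
E
```

```text
red [[171, 19, 135], [1, 184, 158], [2, 180, 167], [1, 175, 147], [0, 76, 77], [120, 8, 95]]
yel [[22, 164, 216], [24, 155, 239], [24, 145, 237], [22, 115, 210], [20, 41, 168], [96, 8, 150], [120, 10, 149], [105, 4, 144]] [[100, 16, 96], [20, 16, 93], [21, 123, 110], [22, 155, 148], [23, 170, 175], [22, 154, 195], [21, 123, 190], [22, 56, 165]] [[21, 122, 211], [23, 161, 218], [23, 189, 216], [23, 183, 199], [22, 140, 182], [21, 103, 166], [19, 45, 163]]
[np.int64(538), np.int64(403), np.int64(175), np.int64(70)]Traceback (most recent call last):
  File "<stdin>", line 9, in <module>
  File "fit.py", line 38, in traymask
    m=arm.outline_of(query,n)[0]["pixels"].astype(np.uint8)
      ~~~~~~~~~~~~~~~~~~~~~~~^^^
IndexError: list index out of range
```

```bash
cat >> fit.py <<'E'
def traymask(n,query="tray"):
    for _ in range(4):
        d=arm.outline_of(query,n)
        if d: break
        snap(n)
    m=d[0]["pixels"].astype(np.uint8)
    m=cv2.morphologyEx(m,cv2.MORPH_CLOSE,np.ones((5,5),np.uint8))
    cs,_=cv2.findContours(m,cv2.RETR_EXTERNAL,cv2.CHAIN_APPROX_NONE); f=np.zeros_like(m); cv2.drawContours(f,cs,-1,1,-1)
    f=cv2.morphologyEx(f,cv2.MORPH_OPEN,np.ones((15,15),np.uint8))
    h=np.zeros_like(m); cv2.fillConvexPoly(h,cv2.convexHull(np.argwhere(f)[:,::-1].astype(np.int32)),1); return h
E
cat > m1.py <<'E'
from fit import *
ss=[snap("top"),snap("scene")]
H=[hsv(s) for s in ss]
R_=[((h[...,0]<9)|(h[...,0]>170))&(h[...,1]>100)&(h[...,2]>40) for h in H]
Y_=[(h[...,0]>14)&(h[...,0]<32)&(h[...,1]>90)&(h[...,2]>60) for h in H]
red=[comp(R_[0],(160,232)),comp(R_[1],(458,247))]; yel=[comp(Y_[0],(464,183)),comp(Y_[1],(237,124))]
print([m.sum() for m in red+yel])
tr=[traymask("top"),traymask("scene")]
def show(name,ms,parts,T0,z=0,yaws=(0,)):
    T,f=fit(ss,ms,parts,T0,z,yaws); print(name,T.round(3),round(f,3))
    for i in range(2): a,b=fit(ss[i:i+1],ms[i:i+1],parts,T,z); print("   ",a.round(3),round(b,3))
    return T
tt=show("tray",tr,tray,(496,-15,.045))
rt=show("rake",red,handle,(590,356,.05))
p=at_z(ss[0],(464,183),215); print(p)
pt=show("peg",yel,pegm,(p[0],p[1],0),215,(-.15,.15))
o=[s["img"].copy() for s in ss]
for i in range(2):
    for T,parts,z in((tt,tray,0),(rt,handle,0),(pt,pegm,215)):
        m=render(ss[i],parts,T,z).astype(np.uint8); m=cv2.resize(m,(640,400),interpolation=cv2.INTER_NEAREST); o[i][cv2.dilate(m,np.ones((3,3)))-m>0]=(0,255,0)
v=np.hstack([cv2.resize(o[0][150:300,140:490],(700,300)),]); w=cv2.resize(o[1][100:300,190:510],(480,300))
w=cv2.copyMakeBorder(w,0,0,0,220,0)
cv2.imwrite("pics/ov.png",np.vstack([v,w])[...,::-1])
print(arm.read_state()["clock"])
E
python3 m1.py
```

```text
[np.int64(613), np.int64(433), np.int64(195), np.int64(85)]
tray [ 4.93652e+02 -2.09940e+01  5.40000e-02] 0.231
    [ 4.93246e+02 -1.55890e+01  5.00000e-02] 0.05
    [ 5.02222e+02 -1.37115e+02  4.90000e-02] 0.323
rake [5.78113e+02 3.53021e+02 4.00000e-03] 0.294
    [5.78113e+02 3.53021e+02 4.00000e-03] 0.284
    [5.72971e+02 3.55555e+02 3.60000e-02] 0.291
[ 588.78071322 -319.11522875  215.        ]
peg [ 5.86246e+02 -3.17384e+02 -2.15000e-01] 0.323
    [ 5.86227e+02 -3.17073e+02 -2.20000e-01] 0.192
    [ 5.81341e+02 -3.22510e+02 -1.00000e-01] 0.335
2.0
```

View pics/ov.png

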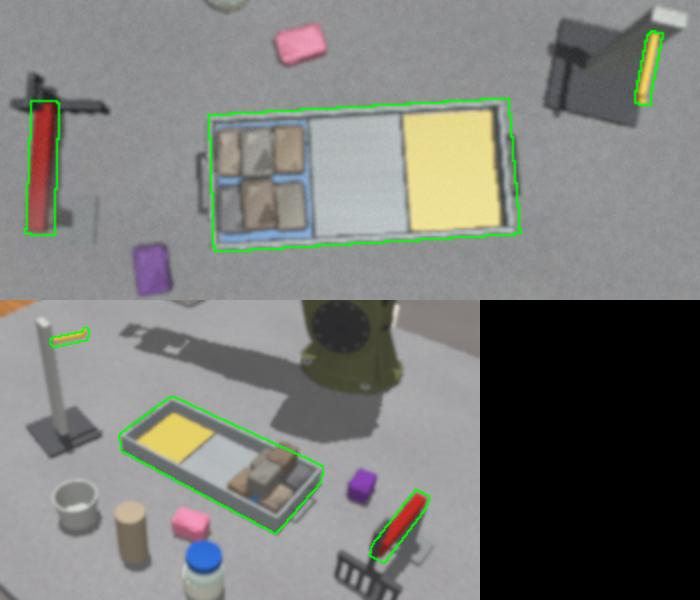

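```bash
cat >> m1.py <<'E'
print("----")
from scipy.optimize import differential_evolution as DE
def de(ids,ms,parts,c,dz=0,z=0):
    M=[cv2.resize(ms[i].astype(np.float32),None,fx=2,fy=2)>.5 for i in ids]
    f=lambda v:sum(1-(A&m).sum()/(A|m).sum() for A,m in((render(ss[i],parts,v[:3],z+v[3]),m) for i,m in zip(ids,M)))/len(ids)
    o=DE(f,[(c[0]-25,c[0]+25),(c[1]-25,c[1]+25),(c[2]-.3,c[2]+.3),(-dz-1e-6,dz+1e-6)],popsize=12,maxiter=40,tol=1e-3,seed=1); return o.x.round(3),round(o.fun,3)
for ids in ((0,1),(0,),(1,)): print("rake",ids,de(ids,red,handle,(580,355,0)))
print("rakez",de((0,1),red,handle,(580,355,0),10))
print("peg",de((0,1),yel,pegm,(586,-317,-.15),0,215)); print("pegz",de((0,1),yel,pegm,(586,-317,-.15),12,215))
yf=[comp((h[...,0]>14)&(h[...,0]<32)&(h[...,1]>60)&(h[...,2]>100),c) for h,c in zip(H,((365,235),(309,191)))]
print(yf[0].sum(),yf[1].sum())
fy=[box(-75,75,-177,-60,6,6.1)]
for ids in ((0,1),(0,),(1,)): print("yfield",ids,de(ids,yf,fy,(494,-17,.05)))
for nm,ms in(("red",red),("yel",yel)):
    print(nm,[cv2.minAreaRect(np.argwhere(m)[:,::-1].astype(np.float32)) for m in ms])
E
python3 m1.py | sed -n '/----/,$p'
```

```text
----
rake (0, 1) (array([5.77722e+02, 3.54311e+02, 2.20000e-02, 0.00000e+00]), np.float64(0.294))
rake (0,) (array([ 5.80244e+02,  3.50678e+02, -1.80000e-02, -0.00000e+00]), np.float64(0.282))
rake (1,) (array([ 5.71652e+02,  3.54794e+02,  3.40000e-02, -0.00000e+00]), np.float64(0.292))
rakez (array([ 5.79233e+02,  3.52571e+02,  3.00000e-03, -1.14000e+00]), np.float64(0.295))
peg (array([ 5.86137e+02, -3.17384e+02, -2.15000e-01, -0.00000e+00]), np.float64(0.325))
pegz (array([ 5.85045e+02, -3.15299e+02, -2.12000e-01,  4.95900e+00]), np.float64(0.287))
2656 980
yfield (0, 1) (array([ 4.91203e+02, -1.78770e+01,  5.90000e-02, -0.00000e+00]), np.float64(0.139))
yfield (0,) (array([ 4.95616e+02, -1.54570e+01,  4.70000e-02,  0.00000e+00]), np.float64(0.059))
yfield (1,) (array([ 4.72836e+02, -2.04180e+01,  4.30000e-02,  0.00000e+00]), np.float64(0.171))
red [((160.5259246826172, 232.1500701904297), (11.043817520141602, 64.48998260498047), 4.23639440536499), ((455.6147155761719, 249.26226806640625), (10.499025344848633, 49.2942008972168), 39.80556869506836)]
yel [((463.0024719238281, 183.77474975585938), (5.63238525390625, 36.877967834472656), 12.724355697631836), ((236.42196655273438, 123.93470001220703), (4.627527713775635, 23.081205368041992), 73.61045837402344)]
```

```bash
cat > plan.py <<'E'
# usage: plan.py polar|lin n x y z phi_deg : per-row turn z (rad) and tool shifts (cm), tool down, phi = world angle of tool y
import sys; from h import *
def plan(mode,n,x,y,z,phi):
    st=arm.read_state(); p=np.array(st["position"]); q=R.from_quat(st["ee_rot"]); ty=q.as_matrix()[:,1]; f0=np.arctan2(ty[1],ty[0])
    print("now",p.round(1),"phi",np.degrees(f0).round(2),"tz",q.as_matrix()[:,2].round(4),"t",round(st["clock"],2),"F",np.round(st["force"],1),"op",round(st["opening"],3))
    t=np.array([x,y,z]); f1=np.radians(phi)
    df=f1-f0
    for k in range(1,n+1):
        u=k/n; v=(k-1)/n
        def pos(u):
            if mode=="lin": return p+(t-p)*u
            a0,a1=np.arctan2(p[1],p[0]),np.arctan2(t[1],t[0]); r0,r1=np.hypot(*p[:2]),np.hypot(*t[:2])
            a=a0+(a1-a0)*u; r=r0+(r1-r0)*u; return np.array([r*np.cos(a),r*np.sin(a),p[2]+(t[2]-p[2])*u])
        f=f0+df*v; d=pos(u)-pos(v)
        Y=np.array([np.cos(f),np.sin(f),0]);X=np.array([-np.sin(f)*-1*-1,np.cos(f),0]); X=np.cross(Y,[0,0,-1.])
        print("  turn %.3f  shift %.2f %.2f %.2f  |d| %.0f"%(-df/n,d@X/10,d@Y/10,-d[2]/10,np.linalg.norm(d)))
if __name__=="__main__":
    a=sys.argv; plan(a[1],int(a[2]),*map(float,a[3:7]))
E
python3 - <<'E'
from h import *
s=snap("top"); print(at_z(s,(160.5,232.15),107),at_z(s,(160.5,232.15),95)); s=snap("scene"); print(at_z(s,(455.6,249.3),95),at_z(s,(455.6,249.3),105))
E
python3 plan.py polar 21 495 353 200 90
```

```text
[497.4444029  349.49093121 107.        ] [498.66494068 353.15724791  95.        ]
[498.92806486 350.95550577  95.        ] [508.71813879 353.44822681 105.        ]
now [ 182.8 -518.7  205.4] phi -70.59 tz [-0.e+00  1.e-04 -1.e+00] t 2.3 F [ 0.4 -0.5 -0.2] op 1.0
  turn -0.133  shift 4.87 0.06 0.03  |d| 49
  turn -0.133  shift 4.88 0.28 0.03  |d| 49
  turn -0.133  shift 4.89 0.50 0.03  |d| 49
  turn -0.133  shift 4.89 0.73 0.03  |d| 49
  turn -0.133  shift 4.87 0.95 0.03  |d| 50
  turn -0.133  shift 4.85 1.18 0.03  |d| 50
  turn -0.133  shift 4.81 1.40 0.03  |d| 50
  turn -0.133  shift 4.77 1.62 0.03  |d| 50
  turn -0.133  shift 4.71 1.84 0.03  |d| 51
  turn -0.133  shift 4.65 2.06 0.03  |d| 51
  turn -0.133  shift 4.57 2.28 0.03  |d| 51
  turn -0.133  shift 4.49 2.50 0.03  |d| 51
  turn -0.133  shift 4.39 2.71 0.03  |d| 52
  turn -0.133  shift 4.28 2.92 0.03  |d| 52
  turn -0.133  shift 4.17 3.12 0.03  |d| 52
  turn -0.133  shift 4.04 3.32 0.03  |d| 52
  turn -0.133  shift 3.91 3.52 0.03  |d| 53
  turn -0.133  shift 3.76 3.71 0.03  |d| 53
  turn -0.133  shift 3.61 3.89 0.03  |d| 53
  turn -0.133  shift 3.44 4.07 0.03  |d| 53
  turn -0.133  shift 3.27 4.24 0.03  |d| 54
```

```bash
python3 -m inch '[[[0,0,-0.13,4.8,0,-0.5,1],[0,0,-0.13,4.8,0,-0.5,1],[0,0,-0.13,4.9,0.3,-0.5,1],[0,0,-0.13,4.9,0.5,-0.5,1],[0,0,-0.13,4.8,0.7,-0.5,1]]]' && python3 -m inch '[[[0,0,-0.13,4.8,0.9,0,1],[0,0,-0.13,4.8,1.2,0,1],[0,0,-0.13,4.7,1.5,0,1],[0,0,-0.13,4.7,1.7,0,1],[0,0,-0.13,4.6,1.9,0,1]]]' && python3 plan.py polar 12 495 353 200 90
```

```text
clock: 2.8
position: [391.1, -394.0, 230.6]
ee_rot: [0.879, 0.477, 0.0, 0.0]
force: [0.8, -0.7, -0.4]
opening: 0.998
clock: 3.3
position: [532.7, -192.9, 230.4]
ee_rot: [0.681, 0.733, 0.0, -0.0]
force: [0.3, 0.4, -0.9]
opening: 0.998
now [ 532.7 -192.9  230.4] phi 4.2 tz [ 0.  0. -1.] t 3.3 F [ 0.3  0.4 -0.9] op 0.998
  turn -0.125  shift 4.12 2.02 0.25  |d| 46
  turn -0.125  shift 4.05 2.21 0.25  |d| 46
  turn -0.125  shift 3.98 2.40 0.25  |d| 47
  turn -0.125  shift 3.89 2.59 0.25  |d| 47
  turn -0.125  shift 3.80 2.77 0.25  |d| 47
  turn -0.125  shift 3.69 2.95 0.25  |d| 47
  turn -0.125  shift 3.58 3.13 0.25  |d| 48
  turn -0.125  shift 3.46 3.30 0.25  |d| 48
  turn -0.125  shift 3.33 3.47 0.25  |d| 48
  turn -0.125  shift 3.20 3.63 0.25  |d| 48
  turn -0.125  shift 3.05 3.79 0.25  |d| 49
  turn -0.125  shift 2.90 3.95 0.25  |d| 49
```

```bash
python3 -m inch '[[[0,0,-0.125,4.1,2.0,0.2,1],[0,0,-0.125,4.0,2.2,0.2,1],[0,0,-0.125,4.0,2.4,0.2,1],[0,0,-0.125,3.9,2.6,0.2,1],[0,0,-0.125,3.8,2.8,0.2,1]]]' && python3 -m inch '[[[0,0,-0.125,3.7,2.9,0.3,1],[0,0,-0.125,3.6,3.1,0.3,1],[0,0,-0.125,3.4,3.3,0.3,1],[0,0,-0.125,3.3,3.5,0.3,1],[0,0,-0.125,3.2,3.6,0.3,1]]]' && python3 plan.py lin 3 495 353 200 90
```

```text
clock: 3.8
position: [583.3, 31.9, 220.3]
ee_rot: [0.423, 0.906, 0.0, 0.0]
force: [-0.2, -1.3, 0.2]
opening: 0.999
clock: 4.3
position: [539.5, 264.6, 205.2]
ee_rot: [0.124, 0.992, 0.0, -0.0]
force: [0.8, 0.7, 0.4]
opening: 1.001
now [539.5 264.6 205.2] phi 75.8 tz [-0.e+00  1.e-04 -1.e+00] t 4.3 F [0.8 0.7 0.4] op 1.001
  turn -0.083  shift 2.16 2.49 0.17  |d| 33
  turn -0.083  shift 1.95 2.66 0.17  |d| 33
  turn -0.083  shift 1.72 2.81 0.17  |d| 33
```

```bash
python3 -m inch '[[[0,0,-0.083,2.2,2.5,0.2,1],[0,0,-0.083,1.9,2.7,0.2,1],[0,0,-0.083,1.7,2.8,0.1,1],[0,0,0,0,0,0,1]]]' && cat > wr.py <<'E'
import sys; from fit import *
s=snap("wrist"); save(s,sys.argv[1]); st=arm.read_state(); print(st["position"].round(1))
H=hsv(s); m=((H[...,0]<9)|(H[...,0]>170))&(H[...,1]>100)&(H[...,2]>40)
n,l,sta,c=cv2.connectedComponentsWithStats(m.astype(np.uint8)); j=1+np.argmax(sta[1:,4]); print(sta[j],c[j])
b=cv2.boxPoints(cv2.minAreaRect(np.argwhere(l==j)[:,::-1].astype(np.float32)))
for p in b: print(p.round(),at_z(s,p,107).round(1),at_z(s,p,83).round(1))
E
python3 wr.py w1.png
```

```text
clock: 4.7
position: [494.5, 354.5, 200.2]
ee_rot: [-0.001, 1.0, 0.0, -0.0]
force: [-0.2, -0.3, -0.2]
opening: 1.0
[495.5 352.9 200.3]
[ 307  123   26  145 3175] [319.05480315 192.96      ]
[307. 267.] [571.9 341.7 107. ] [585.9 340.4  83. ]
[309. 123.] [423.1 345.5 107. ] [424.1 344.6  83. ]
[332. 123.] [423.3 366.8 107. ] [424.4 367.8  83. ]
[330. 267.] [572.3 366.4 107. ] [586.4 367.3  83. ]
```

View pics/w1.png

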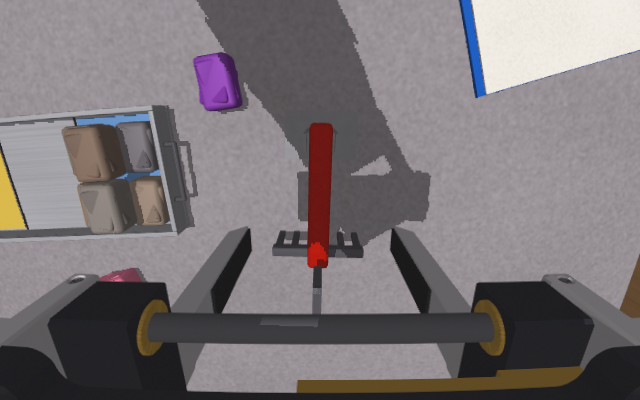

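```bash
python3 -m inch '[[[0,0,0.013,0.2,0.2,3.4,1],[0,0,0,0,0,4,1],[0,0,0,0,0,3.5,1],[0,0,0,0,0,1.5,1],[0,0,0,0,0,0,0.5]]]' && python3 -m inch '[[[0,0,0,0,0,0,0],[0,0,0,0,0,0,0],[0,0,0,0,0,0,0],[0,0,0,0,0,0,0],[0,0,0,0,0,0,0]]]' 50 && python3 plan.py lin 1 493.5 355 76 89.2
```

```text
clock: 5.25
position: [494.2, 352.6, 75.0]
ee_rot: [0.009, 1.0, -0.001, -0.001]
force: [-1.3, -0.2, 0.6]
opening: 0.942
clock: 5.75
position: [494.5, 353.8, 77.0]
ee_rot: [0.008, 1.0, 0.0, 0.0]
force: [1.0, 0.7, -0.2]
opening: 0.528
now [494.5 353.8  77. ] phi 89.04 tz [ 6.e-04  3.e-04 -1.e+00] t 5.75 F [ 1.   0.7 -0.2] op 0.528
  turn -0.003  shift 0.10 0.12 0.10  |d| 2
```

```bash
python3 -m inch '[[[0,0,0,0,0,0,0],[0,0,0,0,0,0,0],[0,0,0,0,0,0,0],[0,0,0,0,0,0,0],[0,0,0,0,0,0,0]]]' 55 && python3 -m inch '[[[0,0,0,0,0,0,0],[0,0,0,0,0,-0.5,0],[0,0,0,0,0,-2,0],[0,0,0,0,0,-4,0],[0,0,0,0,0,-5,0]]]' 55 && python3 plan.py lin 1 493.5 355 76 89.2; python3 wr.py w2.png
```

```text
clock: 6.25
position: [494.3, 353.6, 76.4]
ee_rot: [0.008, 1.0, -0.0, -0.0]
force: [-1.2, -0.5, -0.0]
opening: 0.231
clock: 6.75
position: [493.4, 353.1, 191.3]
ee_rot: [0.008, 1.0, -0.001, -0.002]
force: [-0.6, 1.0, -2.6]
opening: 0.228
now [493.4 353.1 191.3] phi 89.04 tz [-0.0035 -0.0021 -1.    ] t 6.75 F [-0.6  1.  -2.6] op 0.228
  turn -0.003  shift -0.00 0.19 11.53  |d| 115
[496.  354.7 201.8]
[ 301  133   42  181 6981] [320.7097837  220.64073915]
[301. 133.] [430.  338.1 107. ] [431.8 336.5  83. ]
[342. 133.] [430.6 374.9 107. ] [432.4 376.5  83. ]
[342. 313.] [622.1 375.9 107. ] [641.2 377.6  83. ]
[301. 313.] [621.5 331.3 107. ] [640.5 329.   83. ]
```

View pics/w2.png

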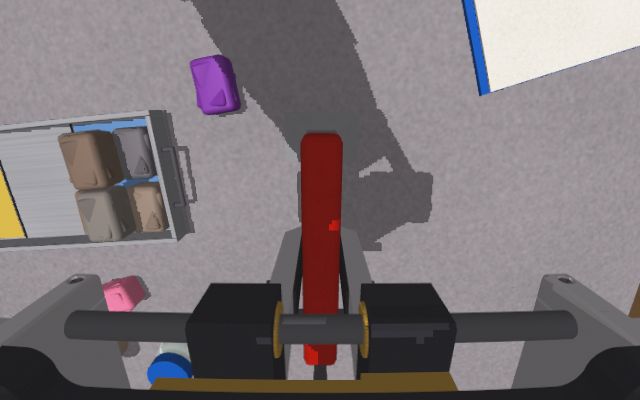

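```bash
python3 - <<'E'
from h import *
s=snap("wrist"); print(arm.read_state()["position"],arm.read_state()["force"],arm.read_state()["moment"])
for z in (226,230,234,238): print(z,at_z(s,(301,133),z).round(1),at_z(s,(342,133),z).round(1))
for p in ((152,111),(178,240)): print("corner",at_z(s,p,38).round(1))
tt=(494.5,-16,.048); c,sn=np.cos(tt[2]),np.sin(tt[2])
for x,y in((-81,183),(81,183)): print("expected",tt[0]+c*x-sn*y,tt[1]+sn*x+c*y)
for nm,p,z in(("A-far",(133,152),42),("A-near",(149,207),42),("B?",(90,158),78),("B2?",(103,213),78)):
    w=at_z(s,p,z); d=w[:2]-tt[:2]; print(nm,w.round(),"tray",(c*d[0]+sn*d[1]).round(),(-sn*d[0]+c*d[1]).round())
for q in("rock4_c","rock0_c"): print([(d["point"],d["conf"]) for d in arm.look_for(q,"wrist")])
E
```

```text
[496.20278407 354.87414831 198.74494292] [ 6.67575888e-01  1.92433848e-03 -2.85305237e+00] [ 0.0565693  -0.03710479  0.00338816]
226 [424.2 347.2 226. ] [424.6 368.8 226. ]
230 [423.9 347.5 230. ] [424.2 368.5 230. ]
234 [423.5 347.7 234. ] [423.9 368.2 234. ]
238 [423.2 347.9 238. ] [423.5 367.9 238. ]
corner [411.4 164.6  38. ]
corner [574.2 169.5  38. ]
expected 404.81266675291715 162.90271729358025
expected 566.6260785819734 170.67573165354676
A-far [457. 135.  42.] tray -30.0 153.0
A-near [527. 142.  42.] tray 40.0 156.0
B? [458. 109.  78.] tray -31.0 127.0
B2? [521. 109.  78.] tray 32.0 124.0
[([92.3, 154.4], 0.84)]
[([316.7, 125.5], 0.73), ([61.3, 131.9], 0.68)]
```

```bash
cat > tr.py <<'E'
import sys,numpy as np
T=(497,-16,.045)
def w(x,y): c,s=np.cos(T[2]),np.sin(T[2]); return T[0]+c*x-s*y,T[1]+s*x+c*y
def inv(X,Y): c,s=np.cos(T[2]),np.sin(T[2]); a,b=X-T[0],Y-T[1]; return c*a+s*b,-s*a+c*b
if __name__=="__main__":
    # head y in tray, tip z -> TCP
    from plan import plan
    a=sys.argv; x,y=w(float(a[4]) if len(a)>4 else 0,float(a[2])+85); plan("lin",int(a[1]),x,y,float(a[3])+76.5,np.degrees(T[2]))
    st=__import__("rig").arm.read_state()["position"]; X,Y=inv(st[0],st[1]); print("head now tray x %.1f y %.1f tipz %.1f"%(X,Y-85,st[2]-76.5))
E
python3 tr.py 11 172 110
```

```text
now [494.4 353.7 192.1] phi 89.04 tz [ 1.1e-03  8.0e-04 -1.0e+00] t 6.95 F [-0.3 -0.2 -3. ] op 0.23
  turn 0.137  shift 0.06 -1.03 0.05  |d| 10
  turn 0.137  shift -0.08 -1.03 0.05  |d| 10
  turn 0.137  shift -0.22 -1.01 0.05  |d| 10
  turn 0.137  shift -0.35 -0.97 0.05  |d| 10
  turn 0.137  shift -0.48 -0.91 0.05  |d| 10
  turn 0.137  shift -0.60 -0.84 0.05  |d| 10
  turn 0.137  shift -0.71 -0.75 0.05  |d| 10
  turn 0.137  shift -0.81 -0.64 0.05  |d| 10
  turn 0.137  shift -0.89 -0.53 0.05  |d| 10
  turn 0.137  shift -0.95 -0.40 0.05  |d| 10
  turn 0.137  shift -1.00 -0.27 0.05  |d| 10
head now tray x 14.0 y 284.5 tipz 115.6
```

```bash
python3 -m inch '[[[0,0,0.07,0,-0.5,0,0],[0,0,0.13,0,-1,0,0],[0,0,0.14,-0.2,-1,0,0],[0,0,0.14,-0.3,-1,0,0],[0,0,0.14,-0.5,-0.9,0,0]]]' 60 && python3 -m inch '[[[0,0,0.14,-0.6,-0.8,0,0],[0,0,0.14,-0.7,-0.8,0,0],[0,0,0.14,-0.8,-0.6,0,0],[0,0,0.14,-0.9,-0.5,0,0],[0,0,0.14,-1,-0.4,0,0]]]' && python3 -m inch '[[[0,0,0.13,-1,-0.3,0,0],[0,0,0.05,-0.5,-0.1,0,0],[0,0,0,0,0,0,0]]]' && python3 tr.py 3 172 49
```

```text
clock: 7.45
position: [491.9, 307.0, 189.3]
ee_rot: [0.316, 0.949, -0.001, -0.001]
force: [0.1, -0.1, -2.3]
opening: 0.23
clock: 7.95
position: [491.5, 255.4, 189.5]
ee_rot: [0.622, 0.783, -0.001, -0.001]
force: [0.6, -0.3, -2.4]
opening: 0.228
clock: 8.25
position: [490.6, 239.9, 189.9]
ee_rot: [0.688, 0.725, -0.001, -0.001]
force: [-0.6, 1.0, -2.4]
opening: 0.231
now [490.6 239.9 189.9] phi 3.01 tz [-0.0025 -0.001  -1.    ] t 8.25 F [-0.6  1.  -2.4] op 0.231
  turn 0.003  shift 0.04 -0.17 2.15  |d| 22
  turn 0.003  shift 0.04 -0.17 2.15  |d| 22
  turn 0.003  shift 0.04 -0.17 2.15  |d| 22
head now tray x 5.1 y 170.9 tipz 113.4
```

```bash
python3 -m inch '[[[0,0,0,0,-0.2,2.1,0],[0,0,0,0,-0.2,2.1,0],[0,0,0,0,-0.1,2.2,0],[0,0,0,0,0,0,0]]]' && python3 tr.py 11 60 49; cat > look.py <<'E'
import sys; from h import *
a=snap("top")["img"][160:290,200:420]; b=snap("scene")["img"][130:290,260:500]
a=cv2.resize(a,None,fx=2.5,fy=2.5,interpolation=cv2.INTER_CUBIC); b=cv2.resize(b,(550,367),interpolation=cv2.INTER_CUBIC)
a=a[:230*1+95,:550]
cv2.imwrite("pics/"+sys.argv[1],np.vstack([a[:230+3],b])[...,::-1] if 0 else np.vstack([a[40:270],b])[...,::-1])
E
python3 look.py l1.png
```

```text
clock: 8.65
position: [484.3, 239.9, 123.9]
ee_rot: [0.687, 0.727, -0.003, -0.001]
force: [-0.2, 0.3, -1.9]
opening: 0.229
now [484.3 239.9 123.9] phi 3.2 tz [-0.0059 -0.0023 -1.    ] t 8.65 F [-0.2  0.3 -1.9] op 0.229
  turn 0.001  shift -1.01 -0.00 -0.01  |d| 10
  turn 0.001  shift -1.01 0.00 -0.01  |d| 10
  turn 0.001  shift -1.01 0.00 -0.01  |d| 10
  turn 0.001  shift -1.01 0.00 -0.01  |d| 10
  turn 0.001  shift -1.01 0.00 -0.01  |d| 10
  turn 0.001  shift -1.01 0.00 -0.01  |d| 10
  turn 0.001  shift -1.01 0.01 -0.01  |d| 10
  turn 0.001  shift -1.01 0.01 -0.01  |d| 10
  turn 0.001  shift -1.01 0.01 -0.01  |d| 10
  turn 0.001  shift -1.01 0.01 -0.01  |d| 10
  turn 0.001  shift -1.01 0.01 -0.01  |d| 10
head now tray x -1.1 y 171.2 tipz 47.4
```

View pics/l1.png

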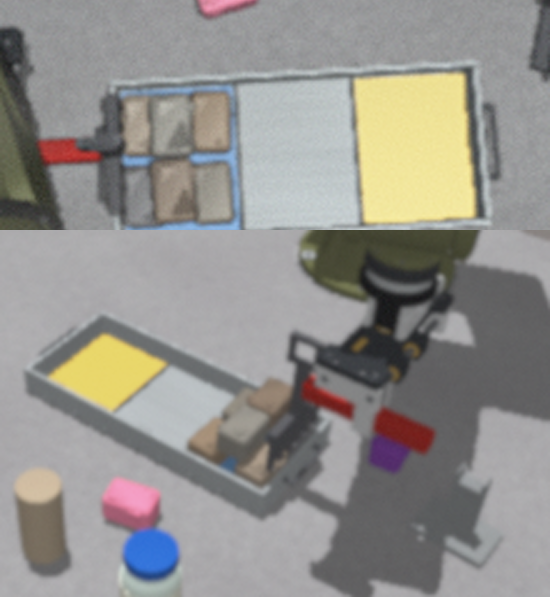

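```bash
python3 -m inch '[[[0,0,0,-1,0,0,0],[0,0,0,-1,0,0,0],[0,0,0,-1,0,0,0],[0,0,0,-1,0,0,0],[0,0,0,-1,0,0,0]]]' && python3 -m inch '[[[0,0,0,-1,0,0,0],[0,0,0,-1,0,0,0],[0,0,0,-1,0,0,0],[0,0,0,-1,0,0,0],[0,0,0,-1,0,0,0]]]'  && python3 -m inch '[[[0,0,0,-1,0,0,0],[0,0,0,-1,0,0,0],[0,0,0,-1,0,0,0],[0,0,0,-0.5,0,0,0],[0,0,0,0,0,0,0]]]' && python3 tr.py 1 35 49;  python3 look.py l2.png
```

```text
clock: 9.25
position: [489.0, 189.5, 127.8]
ee_rot: [0.688, 0.726, 0.0, 0.0]
force: [0.1, 2.5, -1.0]
opening: 0.231
clock: 9.75
position: [491.5, 139.4, 127.4]
ee_rot: [0.688, 0.726, -0.0, 0.0]
force: [-0.1, -0.4, -2.7]
opening: 0.227
clock: 10.25
position: [493.5, 104.9, 127.4]
ee_rot: [0.688, 0.726, -0.0, 0.0]
force: [-1.3, -0.6, -3.4]
opening: 0.229
now [493.5 104.9 127.4] phi 3.05 tz [-0.e+00 -1.e-04 -1.e+00] t 10.25 F [-1.3 -0.6 -3.4] op 0.229
  turn 0.008  shift -0.09 -0.19 0.19  |d| 3
head now tray x 1.9 y 35.9 tipz 50.9
```

View pics/l2.png

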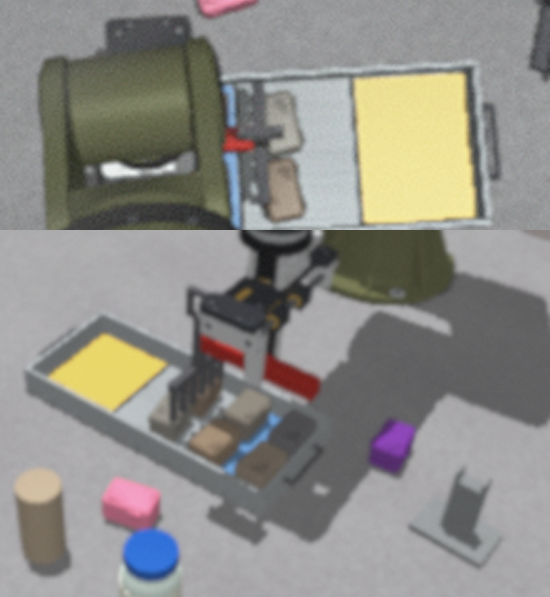

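```bash
cat > rk.py <<'E'
import sys; from h import *; from tr import inv
cams=sys.argv[1:] or ["scene"]
for n in cams:
    s=snap(n); seen=[]
    for k in range(6):
        for d in arm.outline_of("rock%d_c"%k,n):
            p=np.array(d["point"]); 
            if d["conf"]<.3 or any(np.hypot(*(p-q))<4 for q in seen): continue
            seen.append(p); w=at_z(s,p,30); m=np.argwhere(d["pixels"])[:,::-1]
            t=np.array([inv(*at_z(s,q,30)[:2]) for q in m[::5]])
            print(n,"rock",p.round().tolist(),"conf %.2f"%d["conf"],"tray",np.round(inv(w[0],w[1])),"y range",t[:,1].min().round(),t[:,1].max().round(),"x",t[:,0].min().round(),t[:,0].max().round(),len(m))
E
python3 rk.py scene
python3 - <<'E'
from h import *; from tr import w
s=snap("scene"); im=s["img"].copy()
for y in (-59,50,59,67,107,133):
    P=[(*w(x,y),z) for x,z in((-60,42),(60,42))] if abs(y)!=59 else [(*w(x,y),6) for x in(-75,75)]
    p=proj(s,P); cv2.line(im,*[tuple(map(int,(q*16).round())) for q in p],(0,255,0) if abs(y)!=59 else (255,0,0),1,cv2.LINE_AA,4)
cv2.imwrite("pics/l3.png",cv2.resize(im[170:270,260:410],(750,500),interpolation=cv2.INTER_CUBIC)[...,::-1])
E
```

```text
scene rock [365.0, 208.0] conf 0.72 tray [-33.  80.] y range 61.0 115.0 x -75.0 3.0 304
scene rock [353.0, 222.0] conf 0.54 tray [34. 86.] y range 57.0 117.0 x -7.0 68.0 376
scene rock [387.0, 217.0] conf 0.54 tray [-41. 149.] y range 128.0 171.0 x -72.0 1.0 271
scene rock [374.0, 231.0] conf 0.72 tray [ 27. 149.] y range 130.0 171.0 x -2.0 67.0 304
scene rock [351.0, 192.0] conf 0.71 tray [-67.   7.] y range -129.0 138.0 x -215.0 26.0 972
scene rock [349.0, 204.0] conf 0.57 tray [-22.  32.] y range 24.0 47.0 x -60.0 4.0 98
scene rock [313.0, 246.0] conf 0.94 tray [172.  54.] y range 31.0 104.0 x 141.0 208.0 443
scene rock [430.0, 221.0] conf 0.83 tray [-101.  251.] y range 230.0 282.0 x -138.0 -49.0 357
scene rock [334.0, 214.0] conf 0.78 tray [38. 23.] y range -14.0 44.0 x 4.0 67.0 253
```

View pics/l3.png

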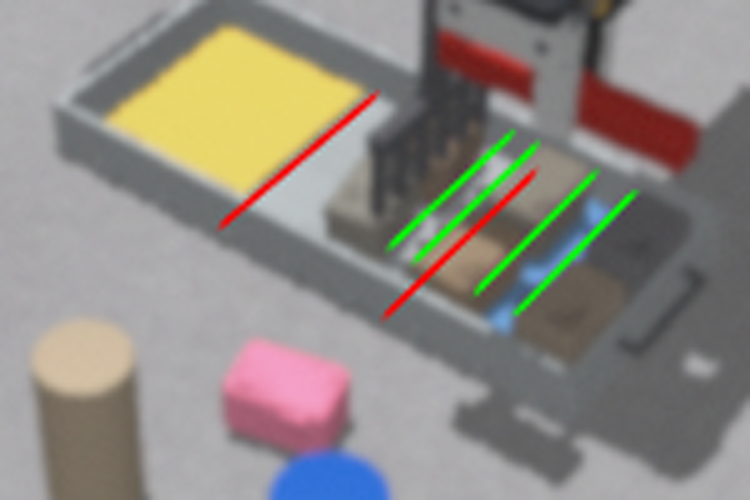

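```bash
python3 -m inch '[[[0,0,0,0.7,0,0,0],[0,0,0,0.7,0,0,0],[0,0,0,0,0,1.4,0],[0,0,0,0,0,1.4,0],[0,0,0,0,0,1.3,0]]]' && python3 -m inch '[[[0,0,0,0,0,0,0]]]' && python3 tr.py 14 -86 9
```

```text
clock: 11.25
position: [492.6, 120.1, 85.8]
ee_rot: [0.688, 0.726, 0.0, -0.0]
force: [0.4, -0.3, -2.5]
opening: 0.226
clock: 11.35
position: [491.8, 119.7, 84.8]
ee_rot: [0.688, 0.726, -0.001, -0.001]
force: [0.0, 0.2, -1.7]
opening: 0.232
now [491.8 119.7  84.8] phi 3.11 tz [-2.8e-03 -4.0e-04 -1.0e+00] t 11.35 F [ 0.   0.2 -1.7] op 0.232
  turn 0.001  shift -0.98 -0.02 -0.00  |d| 10
  turn 0.001  shift -0.98 -0.01 -0.00  |d| 10
  turn 0.001  shift -0.98 -0.01 -0.00  |d| 10
  turn 0.001  shift -0.98 -0.01 -0.00  |d| 10
  turn 0.001  shift -0.98 -0.01 -0.00  |d| 10
  turn 0.001  shift -0.98 -0.01 -0.00  |d| 10
  turn 0.001  shift -0.98 -0.01 -0.00  |d| 10
  turn 0.001  shift -0.98 -0.01 -0.00  |d| 10
  turn 0.001  shift -0.98 -0.01 -0.00  |d| 10
  turn 0.001  shift -0.98 -0.01 -0.00  |d| 10
  turn 0.001  shift -0.98 -0.01 -0.00  |d| 10
  turn 0.001  shift -0.98 -0.01 -0.00  |d| 10
  turn 0.001  shift -0.98 -0.01 -0.00  |d| 10
  turn 0.001  shift -0.98 -0.01 -0.00  |d| 10
head now tray x 0.9 y 50.8 tipz 8.3
```

```bash
A='[[[0,0,0,-1,0,0,0],[0,0,0,-1,0,0,0],[0,0,0,-1,0,0,0],[0,0,0,-1,0,0,0],[0,0,0,-1,0,0,0]]]'; true; python3 -m inch '[[[0,0,0,-1,0,0,0],[0,0,0,-1,0,0,0],[0,0,0,-1,0,0,0],[0,0,0,-1,0,0,0],[0,0,0,-1,0,0,0]]]' && python3 -m inch '[[[0,0,0,-1,0,0,0],[0,0,0,-1,0,0,0],[0,0,0,-1,0,0,0],[0,0,0,-1,0,0,0],[0,0,0,-1,0,0,0]]]'  && python3 -m inch '[[[0,0,0,-1,0,0,0],[0,0,0,-1,0,0,0],[0,0,0,-1,0,0,0],[0,0,0,-0.8,0,0,0],[0,0,0,-0.4,0,0,0]]]' && python3 tr.py 1 -92 9;  python3 rk.py scene
```

```text
clock: 11.85
position: [495.6, 68.6, 86.8]
ee_rot: [0.688, 0.726, 0.0, 0.0]
force: [0.9, 2.3, -1.6]
opening: 0.229
clock: 12.35
position: [498.1, 18.8, 86.4]
ee_rot: [0.688, 0.726, -0.0, -0.0]
force: [-1.0, 2.8, -2.5]
opening: 0.229
clock: 12.85
position: [500.3, -23.1, 86.4]
ee_rot: [0.688, 0.726, -0.0, -0.0]
force: [0.2, 2.0, -1.1]
opening: 0.23
now [500.3 -23.1  86.4] phi 3.06 tz [-1.e-04 -0.e+00 -1.e+00] t 12.85 F [ 0.2  2.  -1.1] op 0.23
  turn 0.008  shift 0.03 -0.30 0.09  |d| 3
head now tray x 3.0 y -92.2 tipz 9.9
scene rock [366.0, 210.0] conf 0.82 tray [-28.  85.] y range 58.0 115.0 x -76.0 10.0 355
scene rock [356.0, 221.0] conf 0.88 tray [27. 87.] y range 61.0 112.0 x -3.0 64.0 304
scene rock [388.0, 217.0] conf 0.52 tray [-42. 151.] y range 130.0 169.0 x -68.0 -4.0 223
scene rock [375.0, 231.0] conf 0.84 tray [ 25. 151.] y range 127.0 173.0 x 3.0 66.0 297
scene rock [307.0, 181.0] conf 0.44 tray [ -28. -132.] y range -143.0 -136.0 x -33.0 -19.0 15
scene rock [315.0, 249.0] conf 0.82 tray [176.  63.] y range 31.0 102.0 x 142.0 206.0 405
scene rock [429.0, 223.0] conf 0.68 tray [-93. 253.] y range 233.0 284.0 x -138.0 -47.0 371
```

```bash
python3 -m inch '[[[0,0,0,0.5,0,0,0],[0,0,0,0,0,-2.4,0],[0,0,0,0.5,0,-2.4,0],[0,0,0,3,0,-0.2,0],[0,0,0,4.5,0,0,0]]]' && python3 -m inch '[[[0,0,0,4.5,0,0,0],[0,0,0,4.5,-0.1,0,0],[0,0,0,3,-0.1,0,0],[0,0,0,0.7,0,0,0],[0,0,0,0,0,0,0]]]' && python3 tr.py 3 120 9
```

```text
clock: 13.7
position: [496.1, 62.8, 137.4]
ee_rot: [0.689, 0.725, 0.001, 0.001]
force: [0.1, 0.5, -3.7]
opening: 0.226
clock: 14.2
position: [486.6, 190.1, 136.3]
ee_rot: [0.687, 0.727, -0.0, -0.0]
force: [0.0, 0.1, -2.1]
opening: 0.231
now [486.6 190.1 136.3] phi 3.21 tz [-1.e-04 -1.e-04 -1.e+00] t 14.2 F [ 0.   0.1 -2.1] op 0.231
  turn 0.004  shift -0.05 0.04 1.69  |d| 17
  turn 0.004  shift -0.05 0.04 1.69  |d| 17
  turn 0.004  shift -0.05 0.04 1.69  |d| 17
head now tray x -1.1 y 121.4 tipz 59.8
```

```bash
python3 -m inch '[[[0,0,0,-0.1,0,1.5,0],[0,0,0,0,0,1.2,0],[0,0,0,0,0,1,0]]]' && python3 -m inch '[[[0,0,0,0,0,0.8,0],[0,0,0,0,0,0.5,0],[0,0,0,0,0,0,0]]]' && python3 tr.py 10 24 9; python3 look.py l4.png
```

```text
clock: 14.5
position: [486.9, 187.3, 98.5]
ee_rot: [0.688, 0.726, -0.0, -0.0]
force: [-0.2, 0.2, -2.6]
opening: 0.228
clock: 14.8
position: [486.8, 188.1, 85.9]
ee_rot: [0.688, 0.726, -0.0, -0.0]
force: [-0.5, 0.0, -2.4]
opening: 0.229
now [486.8 188.1  85.9] phi 3.08 tz [-1.e-03 -3.e-04 -1.e+00] t 14.8 F [-0.5  0.  -2.4] op 0.229
  turn 0.001  shift -0.95 0.00 0.00  |d| 10
  turn 0.001  shift -0.95 0.00 0.00  |d| 10
  turn 0.001  shift -0.95 0.00 0.00  |d| 10
  turn 0.001  shift -0.95 0.00 0.00  |d| 10
  turn 0.001  shift -0.95 0.01 0.00  |d| 10
  turn 0.001  shift -0.95 0.01 0.00  |d| 10
  turn 0.001  shift -0.95 0.01 0.00  |d| 10
  turn 0.001  shift -0.95 0.01 0.00  |d| 10
  turn 0.001  shift -0.95 0.01 0.00  |d| 10
  turn 0.001  shift -0.95 0.01 0.00  |d| 10
head now tray x -1.1 y 119.3 tipz 9.4
```

View pics/l4.png

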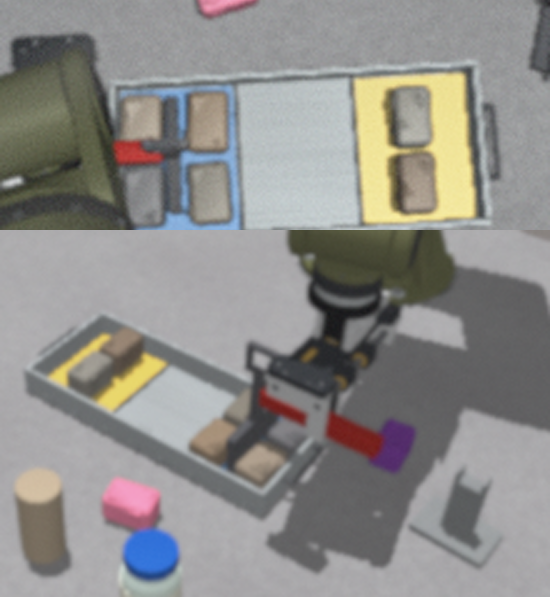

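```bash
python3 -m inch '[[[0,0,0,-1,0,0,0],[0,0,0,-1,0,0,0],[0,0,0,-1,0,0,0],[0,0,0,-1,0,0,0],[0,0,0,-1,0,0,0]]]' && python3 -m inch '[[[0,0,0,-1,0,0,0],[0,0,0,-1,0,0,0],[0,0,0,-1,0,0,0],[0,0,0,-1,0,0,0],[0,0,0,-0.5,0,0,0]]]' && python3 -m inch '[[[0,0,0,0.5,0,0,0],[0,0,0,0,0,-2.5,0],[0,0,0,0,0,-4,0],[0,0,0,0,0,-5,0],[0,0,0,0,0,-5,0]]]' && python3 plan.py lin 1 0 0 0 0
```

```text
clock: 15.4
position: [489.8, 137.4, 86.6]
ee_rot: [0.688, 0.726, 0.0, 0.0]
force: [0.0, 1.3, -1.9]
opening: 0.229
clock: 15.9
position: [492.1, 92.4, 86.4]
ee_rot: [0.688, 0.726, -0.0, -0.0]
force: [-0.6, 2.6, -1.7]
opening: 0.229
clock: 16.4
position: [491.2, 98.8, 253.1]
ee_rot: [0.688, 0.726, -0.0, -0.0]
force: [0.7, 0.1, -2.2]
opening: 0.229
now [491.2  98.8 253.1] phi 3.11 tz [-8.e-04 -3.e-04 -1.e+00] t 16.4 F [ 0.7  0.1 -2.2] op 0.229
  turn 0.054  shift -7.20 -49.59 25.31  |d| 561
```

```bash
python3 rk.py scene; python3 - <<'E'
from h import *
s=snap("top")
a=np.radians(12.72)
for L in (18.4,):
    po=at_z(s,(463.0+L*np.sin(a),183.8-L*np.cos(a)),220); ti=at_z(s,(463.0-L*np.sin(a),183.8+L*np.cos(a)),217)
    d=po-ti; print("post end",po,"tip",ti,np.hypot(*d[:2]),np.arctan2(d[1],d[0]))
E
python3 plan.py lin 8 510 -215 180 -11.5
```

```text
scene rock [340.0, 197.0] conf 0.78 tray [-30.  -6.] y range -27.0 28.0 x -72.0 2.0 284
scene rock [328.0, 210.0] conf 0.72 tray [38.  1.] y range -27.0 30.0 x -1.0 65.0 309
scene rock [388.0, 218.0] conf 0.70 tray [-40. 151.] y range 130.0 169.0 x -67.0 -7.0 212
scene rock [354.0, 151.0] conf 0.61 tray [-257. -112.] y range -303.0 46.0 x -462.0 -126.0 1128
scene rock [343.0, 211.0] conf 0.35 tray [15. 38.] y range -197.0 198.0 x -91.0 104.0 3177
scene rock [374.0, 233.0] conf 0.82 tray [ 33. 151.] y range 127.0 171.0 x 3.0 61.0 281
scene rock [316.0, 183.0] conf 0.63 tray [ -40. -104.] y range -143.0 -85.0 x -79.0 3.0 251
scene rock [230.0, 178.0] conf 0.38 tray [ 107. -333.] y range -698.0 -223.0 x -156.0 205.0 1675
scene rock [428.0, 221.0] conf 0.84 tray [-99. 248.] y range 234.0 283.0 x -136.0 -51.0 336
scene rock [317.0, 249.0] conf 0.62 tray [174.  67.] y range 31.0 100.0 x 142.0 206.0 424
post end [ 624.97230777 -326.35115487  220.        ] tip [ 548.15173667 -305.10403072  217.        ] 79.70470769697576 -0.26983562567268415
now [491.3  98.5 249.7] phi 3.1 tz [-3.e-03 -4.e-04 -1.e+00] t 16.8 F [ 0.6 -0.  -2.1] op 0.23
  turn 0.032  shift -3.93 0.02 0.87  |d| 40
  turn 0.032  shift -3.92 0.15 0.87  |d| 40
  turn 0.032  shift -3.92 0.27 0.87  |d| 40
  turn 0.032  shift -3.91 0.40 0.87  |d| 40
  turn 0.032  shift -3.89 0.52 0.87  |d| 40
  turn 0.032  shift -3.87 0.64 0.87  |d| 40
  turn 0.032  shift -3.85 0.77 0.87  |d| 40
  turn 0.032  shift -3.82 0.89 0.87  |d| 40
```

```bash
python3 -m inch '[[[0,0,0.03,-2.5,0,0.5,0],[0,0,0.03,-4,0.1,0.8,0],[0,0,0.04,-4.5,0.3,1,0],[0,0,0.04,-4.5,0.4,1,0],[0,0,0.04,-4.2,0.6,1,0]]]' && python3 -m inch '[[[0,0,0.04,-4,0.8,1,0],[0,0,0.03,-4,0.9,1,0],[0,0,0.02,-2.5,0.6,0.8,0],[0,0,0,-0.7,0.2,0.5,0],[0,0,0,0,0,0,0]]]' && python3 plan.py lin 3 512 -213 150.5 -12.5
```

```text
clock: 17.3
position: [501.6, -100.8, 207.0]
ee_rot: [0.751, 0.661, -0.001, -0.001]
force: [0.8, 0.3, -3.1]
opening: 0.227
clock: 17.8
position: [508.1, -213.8, 173.7]
ee_rot: [0.779, 0.626, -0.001, -0.001]
force: [0.9, 0.9, -3.4]
opening: 0.228
now [ 508.1 -213.8  173.7] phi -12.43 tz [-0.0027  0.0014 -1.    ] t 17.8 F [ 0.9  0.9 -3.4] op 0.228
  turn 0.000  shift 0.05 0.12 0.77  |d| 8
  turn 0.000  shift 0.05 0.12 0.77  |d| 8
  turn 0.000  shift 0.05 0.12 0.77  |d| 8
```

```bash
python3 -m inch '[[[0,0,0,0.1,0.2,0.8,0],[0,0,0,0,0.2,0.9,0],[0,0,0,0,0,0.6,0],[0,0,0,0,0,0,0]]]' && cat > pg.py <<'E'
import sys; from fit import *
PEG=(586.5,-316.5,-.22)
st=arm.read_state(); Q=R.from_quat(st["ee_rot"]).as_matrix(); p=st["position"]
def rk(v): # rake coords (rel tips) -> world ; tool x = -rake x, tool y = rake y, tool z = -rake z
    v=np.atleast_2d(v); return p+ (np.c_[-(v[:,0]+85),v[:,1],-(v[:,2]-76.5)])@Q.T
c,s_=np.cos(PEG[2]),np.sin(PEG[2])
def pw(v): v=np.atleast_2d(v); return np.c_[PEG[0]+c*v[:,0]-s_*v[:,1],PEG[1]+s_*v[:,0]+c*v[:,1],215+v[:,2]]
e=rk([0,0,140])[0]; d=e-[PEG[0],PEG[1],215]; print("eye",e.round(1),"in peg",(c*d[0]+s_*d[1]).round(1),(-s_*d[0]+c*d[1]).round(1),d[2].round(1),"t",st["clock"],"F",st["force"].round(1))
if len(sys.argv)>1:
    out=[]
    for n,(r0,r1,c0,c1),sc in(("top",(130,270,380,520),2.8),("scene",(90,230,190,330),2.8)):
        s=snap(n); im=cv2.resize(s["img"],None,fx=4,fy=4,interpolation=cv2.INTER_CUBIC)
        def poly(P,col,cl): cv2.polylines(im,[((proj(s,P)+.5)*4*16).astype(np.int32)],cl,col,1,cv2.LINE_AA,4)
        poly(rk([[a,4,140+b] for a,b in((-13,-13),(13,-13),(13,13),(-13,13))]),(0,255,0),True)
        poly(rk([[a,0,140+b] for a,b in((-19,-19),(19,-19),(19,19),(-19,19))]),(0,255,0),True)
        poly(rk([[0,-56,52],[0,56,52]]),(0,255,255),False)
        poly(rk([[-6,0,107],[-156,0,107]]),(0,255,255),False)
        poly(pw([[37,0,5.5],[-30,0,-4.5],[-36,0,3]]),(255,0,255),False)
        out.append(cv2.resize(im[r0*4:r1*4,c0*4:c1*4],(395,395),interpolation=cv2.INTER_AREA))
    cv2.imwrite("pics/"+sys.argv[1],np.hstack(out)[...,::-1])
E
python3 pg.py p1.png
```

```text
clock: 18.2
position: [512.6, -212.7, 151.4]
ee_rot: [0.779, 0.627, -0.0, -0.001]
force: [-1.1, -0.1, -2.4]
opening: 0.23
eye [ 494.6 -295.8  214.8] in peg -94.2 0.2 -0.2 t 18.2 F [-1.1 -0.1 -2.4]
```

View pics/p1.png

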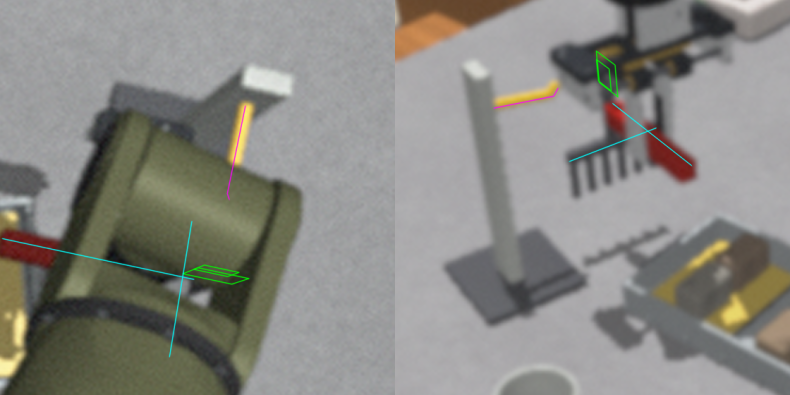

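```bash
cat > sh.py <<'E'
import sys; sys.argv=["pg"]; exec(open("pg.py").read())
def hullmask(s,P):
    m=np.zeros((1600,2560),np.uint8); cv2.fillConvexPoly(m,cv2.convexHull(((proj(s,P)+.5)*4).astype(np.int32)),1); return m
def shift(s,parts,mask,roi):
    M=cv2.resize(mask.astype(np.float32),None,fx=4,fy=4)>.5
    A=np.zeros((1600,2560),np.uint8)
    for P in parts: A|=hullmask(s,P)
    r=[v*4 for v in roi]; M=M[r[0]:r[1],r[2]:r[3]]
    best=max(((lambda B:(B&M).sum()/(B|M).sum())(np.roll(A,(dy,dx),(0,1))[r[0]:r[1],r[2]:r[3]]>0),dx/4,dy/4) for dx in range(-24,25,1) for dy in range(-24,25,1))
    return best
for n in ("scene","top"):
    s=snap(n); h=hsv(s)
    Y=(h[...,0]>14)&(h[...,0]<32)&(h[...,1]>90)&(h[...,2]>60); Rm=((h[...,0]<9)|(h[...,0]>170))&(h[...,1]>110)&(h[...,2]>40)
    pr=[pw(q) for q in pegm]
    c0=proj(s,pw([0,0,0]))[0].astype(int); 
    if n=="top": print("peg top visible part")
    print(n,"peg shift",shift(s,pr,Y,(c0[1]-18,c0[1]+18,c0[0]-22,c0[0]+22)))
    hp=rk(box(-156,-105,-11,11,83,107)); c1=proj(s,hp.mean(0)[None])[0].astype(int)
    for thr in(90,140):
        Rm=((h[...,0]<9)|(h[...,0]>170))&(h[...,1]>thr)&(h[...,2]>40)
        # region: keep only rear half beyond fingers
        a,b=proj(s,rk([[-105,0,95],[-156,0,95]])); yy,xx=np.mgrid[:400,:640]; keep=((xx-a[0])*(b-a)[0]+(yy-a[1])*(b-a)[1])>0
        print(n,"handle end shift",shift(s,[hp],Rm&keep,(c1[1]-20,c1[1]+20,c1[0]-20,c1[0]+20)))
    J=s; # effect of peg moves in pixels
    o=proj(s,pw([0,0,0]))[0]; print(" px per 5mm: x",(proj(s,pw([5,0,0]))[0]-o).round(2)," y",(proj(s,pw([0,5,0]))[0]-o).round(2)," z",(proj(s,pw([0,0,5]))[0]-o).round(2))
E
python3 sh.py
```

```text
eye [ 494.8 -296.2  216. ] in peg -93.9 -0.2 1.0 t 18.3 F [ 0.6  0.  -2.1]
scene peg shift (np.float64(0.6719681908548708), -0.5, -1.25)
scene handle end shift (np.float64(0.5500957243139758), 0.25, 1.25)
scene handle end shift (np.float64(0.4582003828972559), 1.25, 1.25)
 px per 5mm: x [-1.55  0.54]  y [0.82 0.71]  z [-0.21 -1.51]
peg top visible part
top peg shift (np.float64(0.648442677269715), 1.5, -6.0)
top handle end shift (np.float64(0.6729975227085053), 0.75, 0.75)
top handle end shift (np.float64(0.6069364161849711), 0.75, 1.0)
 px per 5mm: x [ 0.36 -2.25]  y [-2.29 -0.5 ]  z [ 0.78 -0.48]
```

```bash
python3 wr.py w3.png; python3 - <<'E'
import cv2,numpy as np
a=cv2.imread("pics/w2.png");b=cv2.imread("pics/w3.png")
# edge profile along handle centre rows near far end, and columns
for im in(a,b):
    g=im[...,2].astype(int)-im[...,1]; print("far end row prof",g[122:146:2,318:325].mean(1).round().tolist(),"left",g[150:160,294:306].mean(0).round().tolist(),"right",g[150:160,336:348].mean(0).round().tolist())
o=np.hstack([a[120:400,200:440],b[120:400,200:440]]); cv2.imwrite("pics/w23.png",o)
E
```

```text
[ 513.  -213.5  152.8]
[ 301  133   42  182 6991] [320.67973108 221.31883851]
[301. 133.] [ 513. -144.  107.] [ 511.  -145.5   83. ]
[342. 133.] [ 543.6 -150.7  107. ] [ 544.9 -152.9   83. ]
[342. 314.] [ 511.8 -313.   107. ] [ 509.8 -332.4   83. ]
[301. 314.] [ 474.4 -304.8  107. ] [ 468.4 -323.3   83. ]
far end row prof [1.0, 1.0, 1.0, 1.0, 1.0, 22.0, 69.0, 76.0, 83.0, 85.0, 86.0, 87.0] left [1.0, 2.0, 1.0, 1.0, 1.0, 1.0, 25.0, 68.0, 78.0, 81.0, 81.0, 83.0] right [87.0, 84.0, 83.0, 82.0, 80.0, 72.0, 41.0, 1.0, 2.0, 2.0, 2.0, 1.0]
far end row prof [5.0, 5.0, 16.0, 23.0, 23.0, 32.0, 74.0, 81.0, 89.0, 92.0, 91.0, 94.0] left [22.0, 22.0, 22.0, 22.0, 22.0, 22.0, 39.0, 71.0, 84.0, 86.0, 87.0, 89.0] right [93.0, 90.0, 88.0, 88.0, 85.0, 77.0, 49.0, 19.0, 18.0, 18.0, 17.0, 16.0]
```

```bash
python3 -m inch '[[[0,0,0,0,1.5,0,0],[0,0,0,0,2,0.1,0],[0,0,0,0,0.9,0,0],[0,0,0,0,0,0,0]]]' && python3 pg.py && python3 - <<'E'
import sys; sys.argv=["pg"]; exec(open("pg.py").read())
s=snap("scene"); e=proj(s,rk([0,0,140]))[0]; print("eye px",e)
print("look",[(np.round(d["point"],1).tolist(),round(d["conf"],2)) for d in arm.look_for("rake_eye","scene")],[(np.round(d["point"],1).tolist(),round(d["conf"],2)) for d in arm.look_for("peg_tip","scene")],"pred tip",proj(s,pw([-36,0,3]))[0])
x0,y0=int(e[0])-32,int(e[1])-22; k=10
im=cv2.resize(s["img"][y0:y0+60,x0:x0+70],None,fx=k,fy=k,interpolation=cv2.INTER_CUBIC)
def poly(P,col): cv2.polylines(im,[((proj(s,P)+.5-[x0,y0])*k*16).astype(np.int32)],True,col,1,cv2.LINE_AA,4)
for r,col in((13,(0,255,0)),(19,(0,255,0))): poly(rk([[a*r,4,140+b*r] for a,b in((-1,-1),(1,-1),(1,1),(-1,1))]),col)
poly(rk([[a,b,59] for a,b in((-6,-56),(6,-56),(6,56),(-6,56))]),(0,255,255))
poly(rk([[a,b,107] for a,b in((-6,-11),(-6,11),(-156,11),(-156,-11))]),(0,255,255))
cv2.imwrite("pics/p2.png",im[...,::-1])
E
```

```text
clock: 18.85
position: [556.3, -223.0, 151.2]
ee_rot: [0.779, 0.627, -0.0, -0.0]
force: [-1.0, -0.4, -1.6]
opening: 0.231
eye [ 538.1 -306.   214.7] in peg -49.5 -0.3 -0.3 t 18.85 F [-1.  -0.4 -1.6]
eye [ 538.1 -306.   214.7] in peg -49.5 -0.3 -0.3 t 18.85 F [-1.  -0.4 -1.6]
eye px [251.31150707 120.11818317]
look [([255.8, 151.0], 0.67)] [([226.9, 178.0], 0.94)] pred tip [247.1874331  120.59413088]
```

View pics/p2.png

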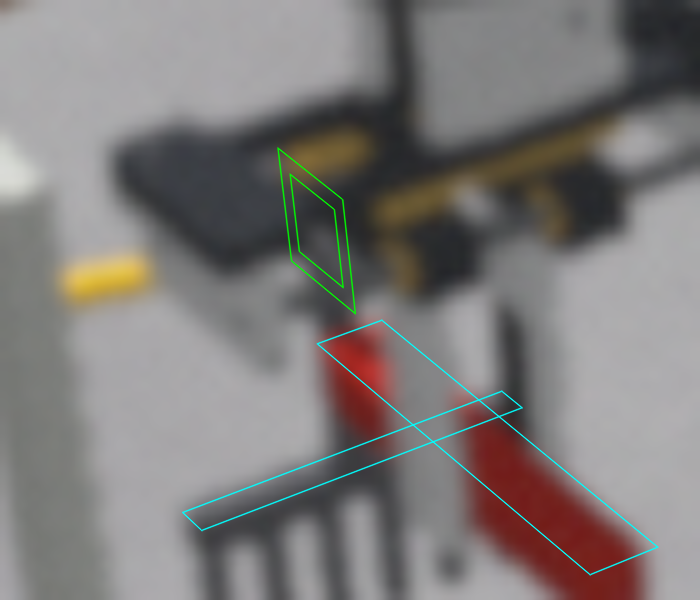

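```bash
python3 -m inch '[[[0,0,0,-0.1,0.5,-0.1,0],[0,0,0,0,0.5,-0.1,0],[0,0,0,0,0.4,0,0]]]' && python3 pg.py && python3 -m inch '[[[0,0,0,0,0.4,0,0],[0,0,0,0,0.4,0,0],[0,0,0,0,0,0,0]]]' && python3 pg.py
```

```text
clock: 19.3
position: [569.8, -227.1, 153.8]
ee_rot: [0.779, 0.627, 0.0, 0.0]
force: [-0.5, 0.6, -2.2]
opening: 0.229
eye [ 551.5 -310.1  217.3] in peg -35.5 -1.4 2.3 t 19.3 F [-0.5  0.6 -2.2]
clock: 19.6
position: [577.5, -228.6, 153.2]
ee_rot: [0.779, 0.627, -0.0, -0.0]
force: [0.8, -0.2, -2.6]
opening: 0.227
eye [ 559.3 -311.7  216.7] in peg -27.6 -1.2 1.7 t 19.6 F [ 0.8 -0.2 -2.6]
```

```bash
python3 -m inch '[[[0,0,0,0,0.4,0,0],[0,0,0,0,0,0.4,0],[0,0,0,0,0,0.4,0],[0,0,0,0,0,0,0]]]' && python3 pg.py && python3 -m inch '[[[0,0,0,0,0,0.2,0],[0,0,0,0,0,0,0]]]' && python3 pg.py && python3 -m inch '[[[0,0,0,0,0,0.2,0],[0,0,0,0,0,0,0]]]' && python3 pg.py
```

```text
clock: 20.0
position: [580.7, -229.3, 144.5]
ee_rot: [0.779, 0.627, -0.0, -0.001]
force: [-0.3, -0.0, -2.1]
opening: 0.228
eye [ 562.5 -312.4  208. ] in peg -24.3 -1.2 -7.0 t 20.0 F [-0.3 -0.  -2.1]
clock: 20.2
position: [581.0, -229.4, 143.2]
ee_rot: [0.779, 0.627, -0.0, -0.0]
force: [0.7, -0.4, -1.4]
opening: 0.231
eye [ 562.7 -312.5  206.7] in peg -24.1 -1.2 -8.3 t 20.2 F [ 0.7 -0.4 -1.4]
clock: 20.4
position: [581.2, -229.5, 141.4]
ee_rot: [0.779, 0.627, 0.0, 0.0]
force: [1.1, 0.0, -2.3]
opening: 0.232
eye [ 562.9 -312.5  204.9] in peg -23.9 -1.2 -10.1 t 20.4 F [ 1.1  0.  -2.3]
```

```bash
python3 -m inch '[[[0,0,0,0,0,0.15,0],[0,0,0,0,0,0,0]]]' && python3 pg.py && python3 -m inch '[[[0,0,0,0,0,0.15,0],[0,0,0,0,0,0,0]]]' && python3 pg.py
```

```text
clock: 20.6
position: [581.3, -229.6, 140.2]
ee_rot: [0.779, 0.627, 0.0, 0.0]
force: [1.9, 0.4, 0.0]
opening: 0.228
eye [ 563.1 -312.6  203.8] in peg -23.7 -1.3 -11.2 t 20.6 F [1.9 0.4 0. ]
clock: 20.8
position: [581.5, -230.0, 139.3]
ee_rot: [0.779, 0.627, 0.0, 0.001]
force: [1.6, -1.4, 6.0]
opening: 0.229
eye [ 563.2 -312.9  202.9] in peg -23.5 -1.6 -12.1 t 20.8 F [ 1.6 -1.4  6. ]
```

```bash
python3 -m inch '[[[0,0,0,0,0,-0.1,0],[0,0,0,0,0,0,0],[0,0,0,0,0,0,0]]]' 3 && python3 -m inch '[[[0,0,0,0,0,0.2,0],[0,0,0,0,0,0.2,0],[0,0,0,0,0,0,0]]]' && python3 -m inch '[[[0,0,0,0,0,0.2,0],[0,0,0,0,0,0.2,0],[0,0,0,0,0,0,0]]]' && python3 -m inch '[[[0,0,0,0,0,0.2,0],[0,0,0,0,0,0.2,0],[0,0,0,0,0,0,0]]]' && python3 wr.py w4.png
```

```text
clock: 21.1
position: [581.0, -229.5, 139.4]
ee_rot: [0.779, 0.627, -0.0, -0.0]
force: [0.2, -0.7, 1.3]
opening: 0.232
clock: 21.4
position: [580.9, -229.4, 135.0]
ee_rot: [0.779, 0.627, -0.0, -0.0]
force: [0.4, -1.0, 1.5]
opening: 0.233
clock: 21.7
position: [580.9, -229.3, 131.0]
ee_rot: [0.779, 0.627, -0.0, -0.0]
force: [0.4, -1.2, 1.8]
opening: 0.234
clock: 22.0
position: [581.0, -229.3, 127.0]
ee_rot: [0.779, 0.627, -0.0, -0.0]
force: [0.3, 0.8, 0.1]
opening: 0.238
[ 581.  -229.3  127.1]
[ 300  136   40  179 6804] [320.38154027 224.16990006]
[300. 136.] [ 581.8 -160.   107. ] [ 579.7 -161.7   83. ]
[339. 136.] [ 607.7 -165.7  107. ] [ 608.7 -168.1   83. ]
[339. 314.] [ 579.5 -307.5  107. ] [ 577.1 -326.7   83. ]
[300. 314.] [ 547.9 -300.6  107. ] [ 541.8 -319.1   83. ]
```

```bash
python3 -m inch '[[[0,0,0,0,0,0.2,0],[0,0,0,0,0,0.2,0],[0,0,0,0,0,0,0.3],[0,0,0,0,0,0,0.4],[0,0,0,0,0,0,0.6]]]' && python3 -m inch '[[[0,0,0,0,0,0,0.8],[0,0,0,0,0,0,0.8],[0,0,0,0,0,0,0.8],[0,0,0,0,0,0,0.8],[0,0,0,0,0,0,0.8]]]' && python3 -m inch '[[[0,0,0,0,0,0,0.8],[0,0,0,0,0,0,0.8],[0,0,0,0,0,-2,0.8],[0,0,0,0,0,-4,0.8],[0,0,0,0,0,-5,0.8]]]'&& python3 -m inch '[[[0,0,0,0,0,-5,0.8],[0,0,0,3,0,-3,0.8],[0,0,0,4.5,0,0,0.8],[0,0,0,4.5,0,0,0.8],[0,0,0,4.5,0,0,0.8]]]'&& python3 -m inch '[[[0,0,0,4.5,0,0,0.8],[0,0,0,4.5,0,0,0.8],[0,0,0,4.5,0,0,0.8],[0,0,0,3,0,0,0.8],[0,0,0,0,0,0,0.8]]]'; python3 - <<'E'
from h import *
a=snap("top"); b=snap("scene")
A=cv2.resize(a["img"][130:270,230:500],(790,410)); k=cv2.resize(b["img"][90:230,190:400],(270,180))
B=cv2.resize(b["img"][95:235,200:330],(250,269) ); 
v=np.vstack([cv2.resize(A,(560,290)),cv2.resize(b["img"][90:250,190:420],(431,300))[:, :].repeat(1,0) if 0 else cv2.copyMakeBorder(cv2.resize(b["img"][90:250,190:420],(431,300)),0,0,0,129,0)])
cv2.imwrite("pics/f1.png",v[...,::-1])
E
```

```text
clock: 22.55
position: [581.0, -229.3, 123.3]
ee_rot: [0.779, 0.627, -0.0, -0.0]
force: [-0.1, -0.5, 0.1]
opening: 0.433
clock: 23.05
position: [581.1, -229.5, 123.4]
ee_rot: [0.779, 0.627, 0.0, 0.0]
force: [-0.4, 0.4, 0.2]
opening: 0.796
clock: 23.55
position: [580.3, -229.1, 233.2]
ee_rot: [0.779, 0.627, -0.001, -0.002]
force: [0.6, 0.3, 0.2]
opening: 0.8
clock: 24.05
position: [616.5, -66.7, 313.7]
ee_rot: [0.779, 0.627, 0.0, 0.0]
force: [0.6, -1.1, -0.4]
opening: 0.8
clock: 24.55
position: [651.9, 96.5, 312.8]
ee_rot: [0.778, 0.628, -0.0, -0.0]
force: [0.2, -0.6, -0.0]
opening: 0.802
```

View pics/f1.png

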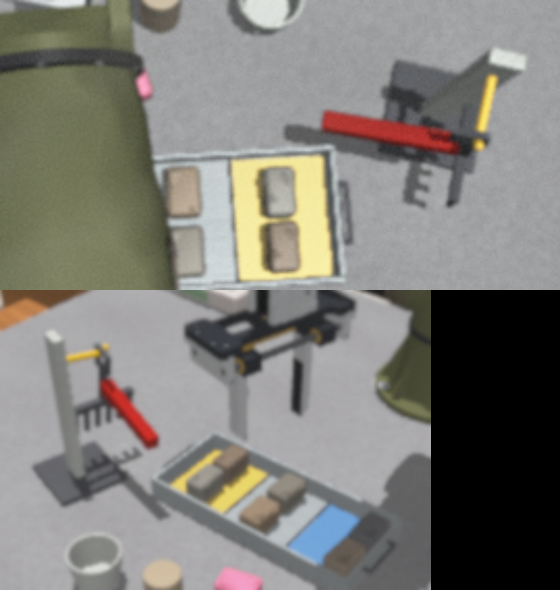

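```bash
cat > st.py <<'E'
from fit import *
s=snap("scene"); h=hsv(s); m=comp(((h[...,0]<9)|(h[...,0]>170))&(h[...,1]>110)&(h[...,2]>40),(255,155)); q=np.argwhere(m); print("handle",len(q),q.mean(0).round(2))
E
python3 st.py; python3 -m inch '[[[0,0,0,0,0,0,0.8],[0,0,0,0,0,0,0.8],[0,0,0,0,0,0,0.8],[0,0,0,0,0,0,0.8],[0,0,0,0,0,0,0.8]]]'; python3 st.py;  python3 -m inch '[[[0,0,0,0,0,0,0.8],[0,0,0,0,0,0,0.8],[0,0,0,0,0,0,0.8],[0,0,0,0,0,0,0.8],[0,0,0,0,0,0,0.8]]]'; python3 st.py; python3 st.py; python3 rk.py scene
```

```text
handle 359 [154.84 258.16]
clock: 25.2
position: [651.8, 92.7, 313.5]
ee_rot: [0.779, 0.627, 0.0, 0.0]
force: [1.2, 0.3, 0.4]
opening: 0.801
handle 359 [154.84 258.16]
clock: 25.75
position: [651.8, 92.9, 313.5]
ee_rot: [0.779, 0.627, 0.0, 0.0]
force: [-0.1, -0.2, -0.2]
opening: 0.8
handle 360 [154.89 258.19]
handle 360 [154.83 258.13]
scene rock [374.0, 232.0] conf 0.63 tray [ 31. 152.] y range 127.0 174.0 x -2.0 66.0 321
scene rock [341.0, 198.0] conf 0.49 tray [-28.  -2.] y range -25.0 25.0 x -75.0 4.0 247
scene rock [330.0, 210.0] conf 0.54 tray [34.  5.] y range -30.0 30.0 x -3.0 68.0 325
scene rock [463.0, 258.0] conf 0.39 tray [-31. 380.] y range 330.0 417.0 x -114.0 18.0 938
scene rock [388.0, 216.0] conf 0.66 tray [-46. 147.] y range 126.0 172.0 x -75.0 -5.0 253
scene rock [229.0, 178.0] conf 0.70 tray [ 108. -335.] y range -698.0 -221.0 x -178.0 203.0 1708
scene rock [315.0, 182.0] conf 0.57 tray [ -42. -110.] y range -143.0 -85.0 x -76.0 -3.0 244
scene rock [276.0, 255.0] conf 0.33 tray [254.  -2.] y range -63.0 55.0 x 192.0 299.0 795
scene rock [317.0, 247.0] conf 0.94 tray [167.  63.] y range 29.0 102.0 x 145.0 207.0 439
scene rock [297.0, 194.0] conf 0.61 tray [  38. -117.] y range -142.0 -85.0 x -6.0 64.0 276
scene rock [431.0, 223.0] conf 0.59 tray [-98. 257.] y range 234.0 284.0 x -135.0 -47.0 346
```

All six rocks sit well inside their fields, two per field, and the rake hangs still.

```bash
python3 -c "
from rig import arm
print(arm.sign_off())"
```

```text
the job is handed in; nothing more can be done
None
```

The job is handed in, at about 26 s on the robot's clock. No verdict is reported. By my last checks the rocks are spread two to a field and the rake hangs still on the yellow peg.

**What I did:** I gripped the rake by its handle and pushed the two top rocks off the heap. I swept those two into the yellow field, then lowered the tines into the gap between the rows and pushed the front row into the middle field. I threaded the eye over the peg and lowered it until the force reading showed the peg taking the weight. I then eased the grip, released it and withdrew.

**Last checks:**
- **Rocks:** along the tray they lie at about y = +152 and +147 mm (blue), -2 and +5 mm (middle), and -110 and -117 mm (yellow). All are in a single layer, and the field lines are at ±59 mm.
- **Rake:** the handle's image position stayed within 0.1 pixel over about 1.2 s. The eye sat about 24 mm in front of the peg point and 12 mm below it just before I let go; I did not remeasure it afterwards.
- **Cup, jar, core:** I saw no sign of contact, but I did not measure their positions again at the end. The jar was not in my last picture.

**Readings that disagreed:**
- The scene camera showed the peg about 4 mm above its stated 215 mm. The contact height agreed with 215 mm.
- The tray's position differed by up to about 7 mm between cameras, which was within the room I had.
- The network reported the pink and purple look-alikes, and some other scene items, as rocks. I left those out.

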